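# Fit the sieve disk in the flour sifter and screw its ring down

### The job

Get the flour sifter ready. First bring the loose brass sieve disk from the loading plate into the sifter's mouth so that it drops in and lies flat (it is too wide to grip, so slide it across); then take the grey ring with the red bar from the railed shelf, set it over the neck and screw it clockwise until it stops fully home. Let go of it, and leave everything else where it stands.

Things in the scene. Friction and masses are not known exactly. Their poses are not given: they have to be found in the camera images.
- mouth (a point): Centre of the fixed flour sifter's round mouth, at rim height, exactly 110 mm above the table; z up. A white box 150 x 140 x 78 mm carries an aluminium neck of 100 mm outer diameter; in its top is a round pocket of 92 mm diameter, 4.5 mm deep. The pocket's wall is 4 mm thick.
- seat_top (a point): Flat black seat in the pocket, on the mouth's axis, 4.5 mm below the rim when free (this point is fixed and does not follow it). It is spring loaded: about 3.4 N starts it down, then 0.75 N more per mm, 6 mm at most.
- plate_mid (a point): Middle of the flat loading plate, exactly level with the rim, 153 mm from the mouth's centre along the mouth point's +y. It is 150 mm wide (x) and 170 mm long (y). Between its near edge and the neck is an open gap of 18 mm for the ring's skirt; the disk slides over it.
- thread (a point): Two dark threads outside the neck (110.5 mm over them), parted by two gaps of 36 degrees, centred at +165 and -15 degrees about z from the point's +x (counter-clockwise from above; axes as the mouth's). This point is on the neck's axis, 13.5 mm below the rim. Under each thread a ring lug turned clockwise from a gap is drawn down 4 mm and meets a hard stop 75 degrees from the gap's centre.
- disk_mid (a point): Centre (half-way up) of the loose sieve disk: perforated brass-coloured plate, 88 mm diameter, 10 mm thick, lower edge bevelled, about 0.09 kg; z its axis. It starts flat on the loading plate, too wide to grip across. Slid to about 2 mm from the middle of the mouth, it drops 4.5 mm on to the seat; its top is then 5.5 mm above the rim (1.5 mm with the ring home).
- ring_bar (a point): Centre of the red grip bar across the loose grey ring (0.11 kg): 120 mm long (point's x), 14 mm wide (y), 26 mm high. Below it the ring's top face, 13 mm under the point. Height of the point above the rim: 27 to 34 mm with the lugs on top of the threads, 22.5 mm dropped through the gaps on to the seated disk, 18.5 mm screwed home, bar then along the mouth's y axis.
- ring_foot (a point): Centre of the ring's lower edge, 37 mm below the bar's centre. Ring: 125 mm outer, 114.5 mm inner diameter, 24 mm high; its inner flange (76 mm opening) presses on the disk with its underside 20 mm above this point. Two lugs inside the lower edge, 14 mm long, 5 mm high, 103.5 mm apart, under the bar's two ends (a half turn is the same). Screwing takes up to 0.6 N m; it stays when released.
- shelf_top (a point): Middle of the upper board of the white low shelf, fixed, 60 mm above the table, 200 mm (x) by 320 mm (y). A rail runs round all four sides, its top 30 mm above the board: things must be lifted over it. The ring and the spice jar stand on the board, one at the point's +y half and one at the -y half.
- spice_mid (a point): Middle of an amber spice jar with black lid on the shelf, 60 mm diameter, 85 mm high. Bystander.
- canister: Glass canister, black lid, 70 mm diameter, 120 mm high, origin under its centre. Bystander.
- lemon: Yellow bottle, green cap, 56 mm diameter, 130 mm high, origin under its centre. Bystander.
- seeds: Brown jar with white lid, 80 mm diameter, 110 mm high, origin under its centre. Bystander.
- bowl: Steel bowl, 120 mm diameter, 50 mm high, origin under its centre. Bystander.
- scraper: Dough scraper lying flat, about 125 x 90 mm, 16 mm high. Bystander.
- roll: Bread roll, 88 mm diameter, 50 mm high, origin under its centre. Bystander.
There are look-alikes about, which are no part of the job. Of the things that look like the part that bears disk_mid, the largest one is meant.

How it is judged:
By the outcome, as a careful person would: the job done as asked, in the order asked, and still so for the second after the job is handed in, with the robot touching nothing.
It also fails if it takes over 72 s, if anything falls off the work surface, if the arm or the gripper's body presses on something with over 40 N, if the wrist force passes 120 N, or if a joint passes its speed limit or range.

### The arm

A 6-joint arm with a two-finger parallel gripper is mounted at the origin on the work surface. World frame = base frame: x ahead of the robot, y to its left, z up, the work surface at z = 0. Lengths are in mm, angles in rad, forces in N, time in s.
With the tool pointing down it reaches from about 275 to 750 mm from the base axis. Payload 10.2 kg.
Tool frame: the origin (TCP) lies at the very end of the fingers, on their centre line; the grasp point (between the pads) lies behind it (ctrl.grasp_offset is the z of the grasp point in the tool frame, in mm); z points along the fingers, y is the direction in which the jaws open and shut (so a half turn about z gives the same grasp; the last joint's range is limited). The gripper opens to 85 mm and grips with 20 to 120 N. Pads are 22 mm wide; open, the fingers measure 114 mm over their backs; the gripper's body (76 mm by 85 mm) begins 54 mm behind the grasp point. The pads swing forward as they close: fully open they stand 13 mm farther back than shut.
Start: joints at [-1.356, 0.313, 1.498, -0, 1.331, -0.223], TCP at [222.561, -475.497, 194.994] pointing down, gripper open.
Joint ranges: [-2.94, 2.94], [-0.97, 2.17], [0.19, 2.56], [-1.23, 4.37], [0.02, 3.11], [-2.88, 2.88]. Speed limits (rad/s): [2.39, 2.39, 3.01, 3.14, 3.14, 3.14].

### API

Orientations are given as a unit quaternion [w, x, y, z].
In Python, from rig import ctrl, capture, job gives the robot as it stands. The module is installed in compiled form; this text tells all that it offers.
- The arm moves only by the tool move_arm, never from a script. Its argument "series" is a list of rows, each a list of 7 numbers: the turn, a rotation vector about the tool's x, y, z in rad, then the shift along the tool's x, y, z in cm, then the opening, from 0 (shut) to 1 (fully open). A call has 1 to 5 rows; each row is the pose to reach, as a shift and turn from the pose measured when the call began, along the tool's axes at that moment; what a row does not reach only later rows make up. A row lasts 1/12 s, in which the tool goes at most 41.7 mm and 7.16 degrees, less where a joint would pass 70% of its speed; a pose out of reach is approached as far as the arm can. A call with a gripper value outside its range is refused whole. The fingers move at their own pace and stop on an object; "grip_force" is the grip in N (left out, the last holds). Time passes only in rows, so rows that repeat a pose let the fingers close. It gives the time, the measured TCP pose, the force and the opening at its end, in the units of the state.
- ctrl.sense(): the state, without advancing time (a new reading comes with each control period).
- capture(name): name is "scene" or "top" or "wrist"; returns a dict with "frame" (480x640x3 uint8, red, green, blue), "mtx" (3x3 intrinsics, pixels), "R" (3x3) and "t" (3): a world point X has camera coordinates R X + t. Camera axes: x right, y down, z forward; pixel columns grow to the right and rows downward; lengths in mm; the calibration is good to about 2 mm. A picture is of the moment at which its call begins. There is no depth.
- job.finish_job(): hands the job in, once; it reports no verdict.
The state is a dict: "time_s": time; "joints": joint angles; "dq": joint speeds; "tau": joint torques, N m; "eef_pos": TCP position; "ee_rot": TCP orientation; "force": force on the tool from outside, world axes, zero at the start; "wrist_torque": the same for the moment, N m; "grip_width": opening from 0.0 (shut) to 1.0 (fully open).
Only numpy, scipy, OpenCV 4.12 (cv2) and the standard library are available. Lean on these libraries where they do the work, as an engineer would, in place of code of your own. Each camera call takes 0.05 s, during which the arm holds its last target.

## Working session

There is one attempt and no reset: what is moved stays moved. The work goes in short steps, Python scripts to look and compute and a tool call to move; the robot and the scene stay as the last step left them, time stands still between calls to the robot, and variables do not carry over. Pictures are saved under pics/ and viewed, and the job is handed in when it is done.

Besides the shell and the picture viewer there is one more tool, called after ">>>" as name(argument=value, ...), one argument or row to a line, values as JSON. move_arm: Moves the arm, as the interface text tells. Its arguments: {"type":"object","properties":{"series":{"type":"array","items":{"type":"array","items":{"type":"number"}}},"grip_force":{"type":"number"}},"required":["series"]}

```bash
mkdir -p pics; ls
python3 - <<'E'
from rig import ctrl,capture,job
import cv2
s=ctrl.sense(); print(s, ctrl.grasp_offset)
for n in ("scene","top","wrist"):
    c=capture(n); cv2.imwrite(f"pics/{n}0.png",c["frame"][:,:,::-1]); print(n,c["mtx"].tolist(),c["R"].tolist(),c["t"].tolist())
E
```

```text
pics
{'time_s': 0.0, 'joints': array([-1.35641721e+00,  3.13457303e-01,  1.49844750e+00,  2.16788442e-05,
        1.33100139e+00, -2.23403998e-01]), 'dq': array([ 0.00038145, -0.00096305,  0.00099451,  0.00113459,  0.00010495,
        0.0006364 ]), 'tau': array([-1.98078909e-03, -4.12275267e+01, -2.59742135e+01, -3.27218886e-04,
        4.15966962e-03,  3.49137338e-05]), 'eef_pos': array([ 222.49064439, -475.18576295,  194.42744977]), 'ee_rot': array([-6.56719209e-04,  9.76139095e-01,  2.17145194e-01,  1.34911123e-05]), 'force': array([ 0.62371012, -1.01350065, -0.54040469]), 'wrist_torque': array([ 0.00667211, -0.00204422,  0.00633947]), 'grip_width': 0.9999743752722017} -18.700000000000003
scene [[434.2696527616601, 0.0, 324.1384123110526], [0.0, 434.2696527616601, 237.42819343851897], [0.0, 0.0, 1.0]] [[-0.47366616513581933, 0.8806861976490638, 0.0056732068498451926], [0.6757574305017043, 0.3675637136596654, -0.6389435119965222], [-0.5647939970708447, -0.298812211382249, -0.7692327366939015]] [226.8196410386608, -319.11376396180253, 1428.1310640553493]
top [[554.5268945621841, 0.0, 320.5529947042433], [0.0, 554.5268945621841, 240.60712406594067], [0.0, 0.0, 1.0]] [[-0.01729884407625818, -0.9996163697502398, 0.021630148427072872], [-0.987560860449577, 0.01370078848579079, -0.1566391882734298], [0.15628274665399464, -0.024070764886465864, -0.9874190100337668]] [-0.9420638048830514, 522.2216990671836, 1343.0091686598798]
wrist [[358.73541097364665, 0.0, 318.74846305366907], [0.0, 358.73541097364665, 240.36353152720906], [0.0, 0.0, 1.0]] [[0.42376438870918187, -0.905769804508614, -0.0021918262621899486], [-0.8587595802838929, -0.40253777236088983, 0.31700997633097744], [-0.28802035714957336, -0.1324552870336353, -0.948419670190508]] [-523.4848656466022, -40.25380615385449, 381.7483707624767]
```

View pics/scene0.png

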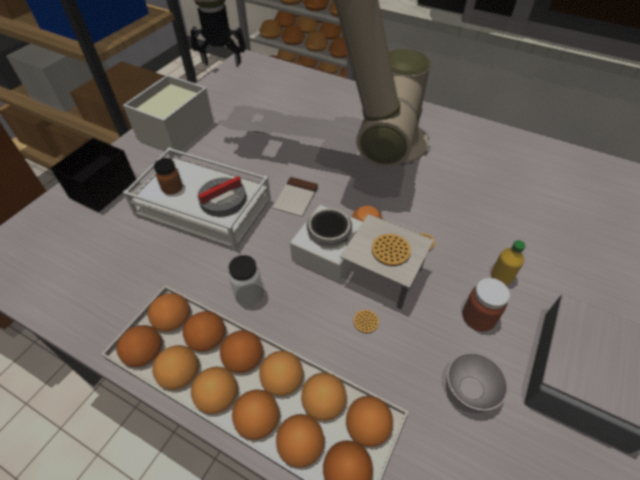

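View pics/top0.png

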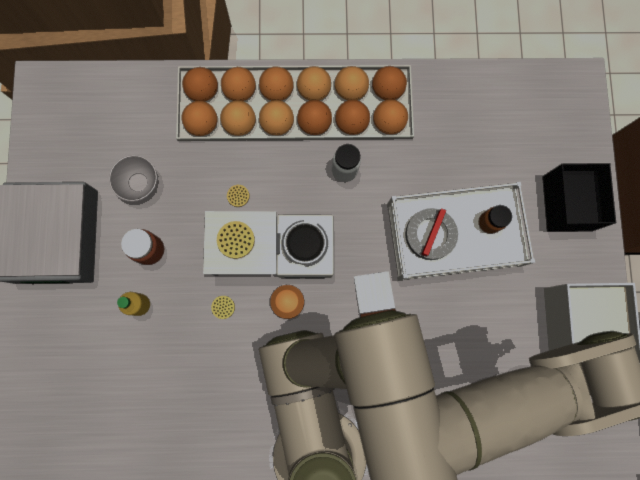

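View pics/wrist0.png

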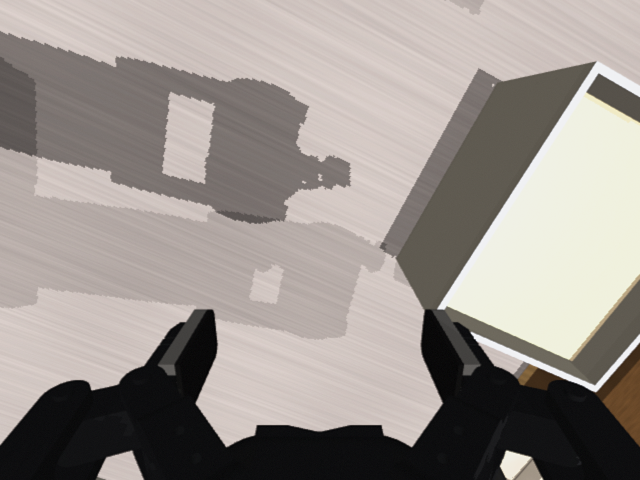

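The sieve-disk look-alikes in the top view are at (236,240), lying on the loading plate and the largest, and at (238,196) and (223,307), both small and on the table. I choose (236,240). Only one ring has a red bar, at (432,234). I'll check both in close crops.

```bash
cat > h.py <<'E'
import numpy as np, cv2
from rig import ctrl,capture,job
def ray(c,u,v):
    d=np.linalg.inv(c["mtx"])@np.array([u,v,1.]); R=np.array(c["R"]); t=np.array(c["t"])
    return -R.T@t, R.T@d
def onz(c,u,v,z):
    o,d=ray(c,u,v); return o+d*(z-o[2])/d[2]
def proj(c,X):
    p=np.array(c["mtx"])@(np.array(c["R"])@np.array(X,float)+np.array(c["t"])); return p[:2]/p[2]
def two(c1,p1,c2,p2):
    A=[];b=[]
    M=np.zeros((3,3));v=np.zeros(3)
    for c,p in((c1,p1),(c2,p2)):
        o,d=ray(c,*p); d/=np.linalg.norm(d); P=np.eye(3)-np.outer(d,d); M+=P; v+=P@o
    return np.linalg.solve(M,v)
def save(c,name,box=None,s=1):
    f=c["frame"][:,:,::-1]
    if box: x0,y0,x1,y1=box; f=f[y0:y1,x0:x1]
    f=cv2.resize(f,None,fx=s,fy=s,interpolation=cv2.INTER_CUBIC); cv2.imwrite("pics/"+name,f)
E
python3 - <<'E'
from h import *
t=capture("top"); s=capture("scene")
save(t,"t1.png",(195,170,345,290),5); save(t,"t1b.png",(380,175,540,285),5); save(s,"s1.png",(280,190,440,310),5)
for n,c in(("top",t),("scene",s)):
    hsv=cv2.cvtColor(c["frame"],cv2.COLOR_RGB2HSV)
    m=cv2.inRange(hsv,(0,190,100),(5,255,255))|cv2.inRange(hsv,(175,190,100),(180,255,255))
    k,l,st,ce=cv2.connectedComponentsWithStats(m)
    for i in range(1,k):
        if st[i,4]>40:
            r=cv2.minAreaRect(np.argwhere(l==i)[:,::-1].astype(np.float32)); print(n,"red",st[i],ce[i],r)
    m=cv2.inRange(hsv,(15,100,100),(30,255,255)); m=cv2.morphologyEx(m,cv2.MORPH_CLOSE,np.ones((5,5)))
    k,l,st,ce=cv2.connectedComponentsWithStats(m)
    for i in range(1,k):
        if st[i,4]>200: print(n,"yel",st[i],ce[i])
E
```

```text
top yel [   0    0  186   49 2571] [100.30221704  30.91365228]
top yel [200   0  16  59 603] [207.10945274  23.2238806 ]
top yel [297  67  34  32 830] [313.85421687  82.34578313]
top yel [335  67  34  32 821] [351.72107186  82.03410475]
top yel [ 221  101   73   33 1753] [256.51682829 116.75869937]
top yel [227 185  22  22 380] [237.58684211 195.35789474]
top yel [ 217  222   37   36 1062] [235.04990584 239.43408663]
top yel [119 292  22  23 290] [131.5        303.35862069]
top yel [279 292  19  20 290] [287.85172414 301.37241379]
top yel [212 296  22  23 408] [222.50245098 306.92401961]
scene yel [  0  19  78  29 325] [39.48       31.55076923]
scene yel [  0  89 118  53 770] [ 50.53246753 110.3961039 ]
scene yel [ 12 137  47  27 269] [ 32.11152416 150.89962825]
scene yel [372 234  38  31 939] [390.74334398 249.14483493]
scene yel [500 248  24  20 325] [511.45846154 258.49230769]
scene yel [354 310  25  23 444] [365.65540541 320.93468468]
scene yel [ 153  346   82   67 2955] [194.54247039 378.47174281]
scene yel [ 260  351   42   44 1402] [280.26747504 372.94079886]
scene yel [ 302  372   44   47 1563] [323.07165707 395.88035829]
```

View pics/t1.png

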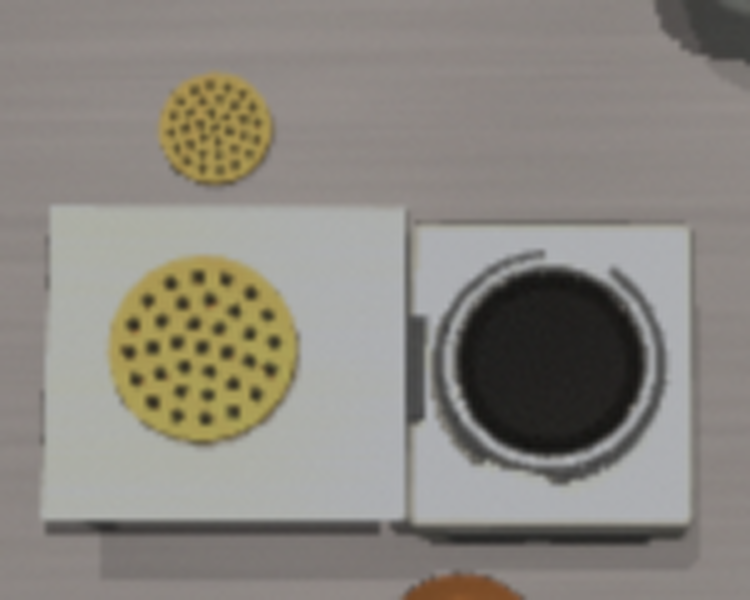

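View pics/t1b.png

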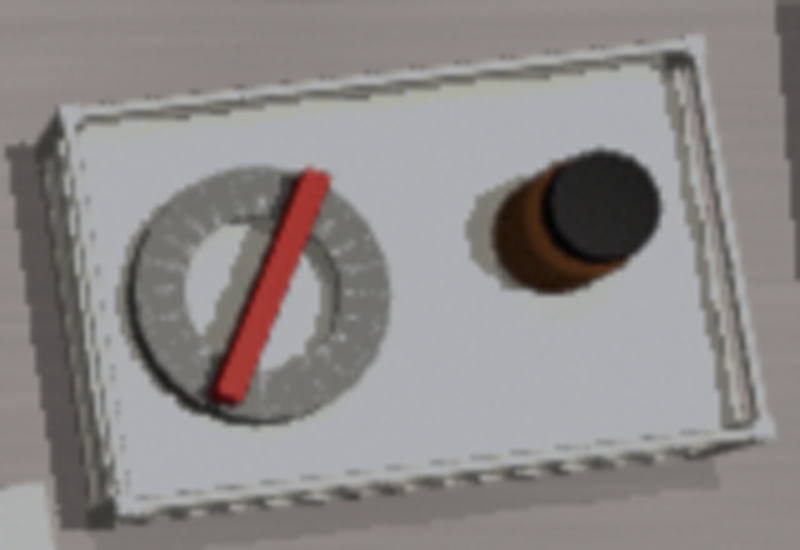

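View pics/s1.png

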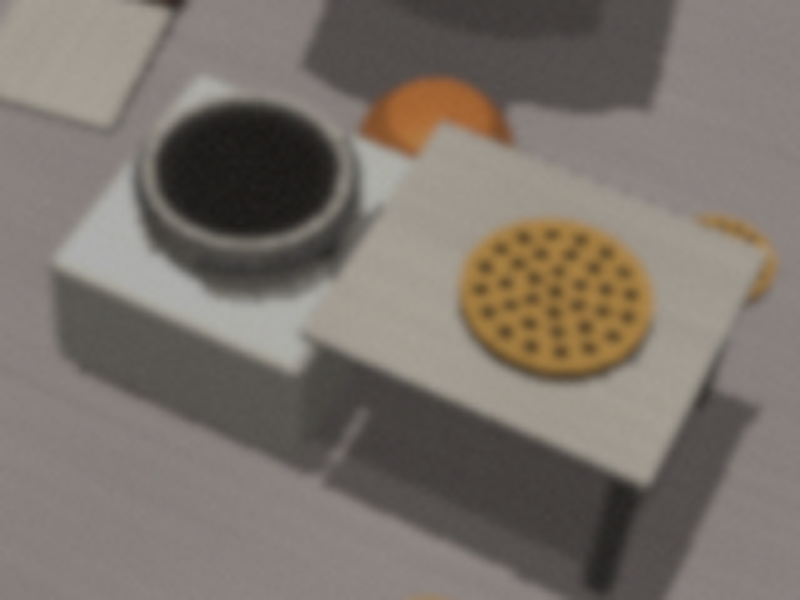

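The crop shows the large brass disk on the plate (top view about (235,240)), the dark pocket at about (305,242), and the ring with its red bar at about (434,233). The other two disks are clearly smaller. Next I measure them.

Run:
```python
from h import *
C={n:capture(n) for n in("top","scene")}
res={}
def comps(m,box):
    x0,y0,x1,y1=box; mm=np.zeros_like(m); mm[y0:y1,x0:x1]=m[y0:y1,x0:x1]
    cs,_=cv2.findContours(mm,cv2.RETR_EXTERNAL,cv2.CHAIN_APPROX_NONE); return max(cs,key=cv2.contourArea)
B={"top":dict(disk=(205,212,272,270),mouth=(279,215,332,272),red=(410,200,455,265)),
 "scene":dict(disk=(365,228,415,270),mouth=(300,205,355,245),red=(190,170,250,210))}
for n,c in C.items():
    hsv=cv2.cvtColor(c["frame"],cv2.COLOR_RGB2HSV); g=hsv[:,:,2]
    m=cv2.morphologyEx(cv2.inRange(hsv,(12,80,80),(32,255,255)),cv2.MORPH_CLOSE,np.ones((5,5)))
    k=comps(m,B[n]["disk"]); e=cv2.fitEllipse(k); p=onz(c,*e[0],120)
    # transform contour to the plane and fit circle
    def circ(k,z):
        P=np.array([onz(c,*q,z)[:2] for q in k[:,0,:]]).astype(np.float32); return cv2.fitEllipse(P)
    print(n,"disk",e,circ(k,120))
    m=cv2.inRange(g,0,60); k=comps(m,B[n]["mouth"]); print(n,"mouth",cv2.fitEllipse(k),circ(k,105.5),circ(k,110))
    m=cv2.inRange(hsv,(0,150,60),(8,255,255))|cv2.inRange(hsv,(172,150,60),(180,255,255))
    k=comps(m,B[n]["red"]); r=cv2.minAreaRect(k); print(n,"red",r,[onz(c,*q,110)[:2].round(1).tolist() for q in cv2.boxPoints(r)], onz(c,*r[0],110).round(1))
t=C["top"]
# plate corners (top crop/5+offset)
for q in ((50,205),(405,206),(408,522),(42,520)): print("plate",onz(t,195+(q[0]-2)/5,170+(q[1]-2)/5,110).round(1))
for q in ((413,224),(690,226),(690,526),(412,524)): print("box",onz(t,195+(q[0]-2)/5,170+(q[1]-2)/5,78).round(1))
for q in ((65,105),(700,40),(770,435),(125,512)): print("shelf",onz(t,380+(q[0]-2)/5,175+(q[1]-2)/5,90).round(1))
```

```text
top disk ((235.03773498535156, 239.4196014404297), (36.16166305541992, 36.517433166503906), 68.54619598388672) ((515.4902954101562, 193.32101440429688), (84.91950225830078, 86.34613037109375), 118.35249328613281)
top mouth ((304.58953857421875, 242.08425903320312), (35.705810546875, 35.82279586791992), 57.4069938659668) ((509.1539001464844, 30.44572639465332), (85.00094604492188, 85.95734405517578), 84.56814575195312) ((508.45135498046875, 30.42425537109375), (84.70726013183594, 85.66035461425781), 84.56827545166016)
top red ((433.64215087890625, 231.9495086669922), (6.161563873291016, 48.46595764160156), 22.067899703979492) [[477.6, -246.7], [585.8, -295.7], [580.0, -309.2], [471.8, -260.1]] [ 528.4 -277.8  110. ]
scene disk ((390.7405090332031, 249.18609619140625), (30.838359832763672, 38.51823806762695), 101.44154357910156) ((519.044677734375, 192.29811096191406), (86.34033203125, 90.0905532836914), 105.2349853515625)
scene mouth ((328.88812255859375, 223.8079071044922), (24.40129280090332, 34.329994201660156), 90.78385162353516) ((507.0928955078125, 27.577951431274414), (78.9088363647461, 83.19562530517578), 29.83573341369629) ((510.6488037109375, 29.386802673339844), (78.45814514160156, 82.72045135498047), 29.835763931274414)
scene red ((219.6912384033203, 188.46884155273438), (8.462716102600098, 43.857093811035156), 64.79888153076172) [[581.3, -310.9], [475.2, -263.3], [494.9, -237.8], [598.6, -285.7]] [ 538.6 -274.8  110. ]
plate [587.4 267.3 110. ]
plate [584.8  98.6 110. ]
plate [433.5  97.9 110. ]
plate [437.  268.8 110. ]
box [582.6  96.6  78. ]
box [579.9 -38.8  78. ]
box [432.6 -35.7  78. ]
box [435.6  97.8  78. ]
shelf [ 623.4 -186.    90. ]
shelf [ 652.5 -501.6   90. ]
shelf [ 456.  -521.1   90. ]
shelf [ 423.6 -207.3   90. ]
```

```bash
cat >> h.py <<'E'
from scipy.spatial.transform import Rotation as Ro
def pose():
    s=ctrl.sense(); q=s["ee_rot"]; return np.array(s["eef_pos"]),Ro.from_quat([q[1],q[2],q[3],q[0]]),s
def plan(P,phi):
    p,R,s=pose(); phi=np.radians(phi)
    T=np.array([[np.cos(phi),np.sin(phi),0],[np.sin(phi),-np.cos(phi),0],[0,0,-1]])
    T=Ro.from_matrix(T); d=R.inv().apply(np.array(P,float)-p)/10; r=(R.inv()*T).as_rotvec()
    n=max(np.linalg.norm(d)/4.1,np.degrees(np.linalg.norm(r))/7.1)
    x=R.apply([1,0,0])
    print("pos",p.round(1),"phi %.2f"%np.degrees(np.arctan2(x[1],x[0])),"F",s["force"].round(1),"t %.2f"%s["time_s"],"w %.3f"%s["grip_width"])
    print("need turn",r.round(3),"shift cm",d.round(2),"rows %.1f"%n, "perrow turn",(r/n).round(3),"shift",(d/n).round(2))
def stat():
    p,R,s=pose();x=R.apply([1,0,0]); print("pos",p.round(1),"phi %.2f"%np.degrees(np.arctan2(x[1],x[0])),"F",s["force"].round(1),"T",s["wrist_torque"].round(2),"t %.2f"%s["time_s"],"w %.3f"%s["grip_width"],"z",R.apply([0,0,1]).round(3))
E
python3 - <<'E'
from h import *
c=capture("wrist"); p,R,s=pose()
o=-np.array(c["R"]).T@np.array(c["t"]); print("cam in tool",R.inv().apply(o-p).round(1))
for y in(-42.5,42.5):
  for x in (-11,11):
    for z in(0,-13): print(x,y,z,proj(c,p+R.apply([x,y,z])).round(0))
plan((517,264,240),87.7)
E
```

```text
cam in tool [  82.7   -0.6 -179.1]
-11 -42.5 0 [244. 298.]
-11 -42.5 -13 [239. 310.]
11 -42.5 0 [241. 261.]
11 -42.5 -13 [236. 271.]
-11 42.5 0 [397. 298.]
-11 42.5 -13 [402. 310.]
11 42.5 0 [399. 261.]
11 42.5 -13 [405. 271.]
pos [ 222.6 -475.4  194.9] phi 25.09 F [ 0.4 -0.6  0.7] t 0.40 w 0.999
need turn [-0.    -0.    -1.093] shift cm [ 58.02 -54.49  -4.5 ] rows 19.4 perrow turn [-0.    -0.    -0.056] shift [ 2.98 -2.8  -0.23]
```

Run:
```python
from h import *
c=capture("wrist"); p,R,s=pose()
for y,u,v in((-42.5,215,310),(-42.5,190,310),(-42.5,165,373),(-42.5,215,345),(-57,190,310),(42.5,425,310)):
    o,d=ray(c,u,v); o=R.inv().apply(o-p); d=R.inv().apply(d); k=(y-o[1])/d[1]; print(u,v,(o+d*k).round(1))
```

```text
215 310 [ 10.4 -42.5 -51.3]
190 310 [ 24.4 -42.5 -76. ]
165 373 [ 17.6 -42.5 -98.2]
215 345 [ -2.9 -42.5 -55.7]
190 310 [  4.2 -57.  -40.3]
425 310 [  9.5  42.5 -49.5]
```

>>> move_arm(
  series=[
    [0,0,-0.05,3,-2.8,-0.9,1],
    [0,0,-0.11,6,-5.6,-1.8,1],
    [0,0,-0.17,9,-8.4,-2.7,1],
    [0,0,-0.23,12,-11.2,-3.6,1],
    [0,0,-0.28,15,-14,-4.5,0.6],
  ],
)

```text
time_s: 0.87
eef_pos: [298.6, -284.8, 240.0]
ee_rot: [0.0, 0.936, 0.352, 0.0]
force: [1.1, 0.4, 0.3]
grip_width: 0.888
```

Run:
```python
from h import *
plan((517,264,240),87.7)
```

```text
pos [ 298.6 -284.8  240. ] phi 41.26 F [1.1 0.4 0.3] t 0.87 w 0.888
need turn [ 0.   -0.   -0.81] shift cm [ 52.61 -26.85   0.  ] rows 14.4 perrow turn [ 0.    -0.    -0.056] shift [ 3.65 -1.86  0.  ]
```

>>> move_arm(
  series=[
    [0,0,-0.05,3.4,-2,0,0],
    [0,0,-0.11,6.8,-4,0,0],
    [0,0,-0.17,10.2,-6,0,0],
    [0,0,-0.23,13.6,-8,0,0],
    [0,0,-0.29,17,-10,0,0],
  ],
)

```text
time_s: 1.28
eef_pos: [360.5, -95.7, 240.3]
ee_rot: [0.0, 0.875, 0.485, 0.0]
force: [1.2, -0.4, 0.4]
grip_width: 0.143
```

Run:
```python
from h import *
plan((517,264,240),87.7)
```

```text
pos [360.5 -95.7 240.3] phi 58.02 F [ 1.2 -0.4  0.4] t 1.28 w 0.143
need turn [ 0.001  0.    -0.518] shift cm [ 3.879e+01 -5.780e+00  3.000e-02] rows 9.6 perrow turn [ 0.     0.    -0.054] shift [ 4.06 -0.6   0.  ]
```

>>> move_arm(
  series=[
    [0,0,-0.05,3.9,-0.6,0,0],
    [0,0,-0.11,7.8,-1.2,0,0],
    [0,0,-0.16,11.7,-1.8,0,0],
    [0,0,-0.22,15.6,-2.4,0,0],
    [0,0,-0.27,19.5,-3,0,0],
  ],
)

```text
time_s: 1.7
eef_pos: [438.7, 87.8, 240.5]
ee_rot: [0.001, 0.8, 0.6, 0.0]
force: [0.8, -0.7, -0.0]
grip_width: 0.003
```

Run:
```python
from h import *
plan((517,264,240),87.7)
c=capture("wrist"); save(c,"w2.png"); p,R,s=pose(); print(s["grip_width"],proj(c,p).round(), proj(c,p+R.apply([0,0,-18.7])).round())
print("disk",proj(c,(515.5,193.3,120)),"mouth",proj(c,(509,30,110)))
```

```text
pos [438.7  87.8 240.5] phi 73.68 F [ 0.8 -0.7 -0. ] t 1.70 w 0.003
need turn [ 0.002  0.    -0.245] shift cm [19.11  2.57  0.05] rows 4.7 perrow turn [ 0.     0.    -0.052] shift [4.06 0.55 0.01]
-0.0004318640900270314 [318. 271.] [318. 287.]
disk [376.36655759  64.95161226] mouth [408.92284898 255.96518913]
```

View pics/w2.png

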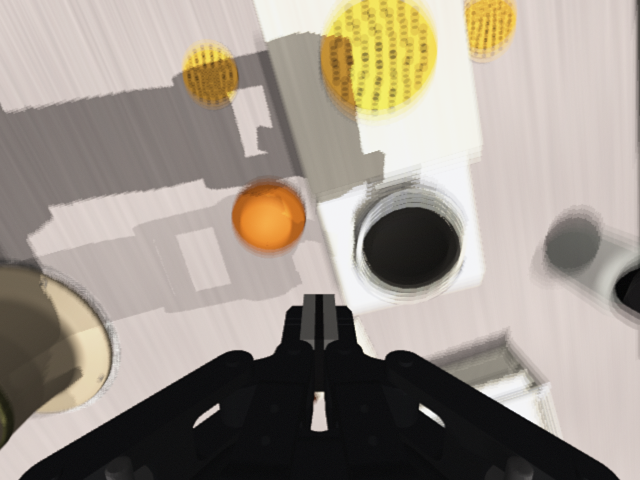

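>>> move_arm(
  series=[
    [0,0,-0.05,3.8,0.5,0,0],
    [0,0,-0.1,7.6,1,0,0],
    [0,0,-0.15,11.4,1.5,0,0.3],
    [0,0,-0.2,15.2,2,0,0.6],
    [0,0,-0.245,19.1,2.6,0,0.6],
  ],
)

```text
time_s: 2.17
eef_pos: [517.7, 271.3, 240.7]
ee_rot: [0.0, 0.718, 0.696, 0.002]
force: [1.0, -0.7, 1.0]
grip_width: 0.416
```

>>> move_arm(
  series=[
    [0,0,0,0,0,3,0.6],
    [0,0,0,0,0,6,0.6],
    [0,0,0,0,0,9,0.6],
    [0,0,0,0,0,11,0.6],
    [0,0,0,0,0,11,0.6],
  ],
)

```text
time_s: 2.58
eef_pos: [515.7, 270.9, 126.3]
ee_rot: [-0.002, 0.718, 0.696, -0.002]
force: [-1.0, 0.2, -0.3]
grip_width: 0.599
```

Run:
```python
from h import *
plan((517,264,113),87.7); stat()
c=capture("wrist"); save(c,"w3.png"); p,R,s=pose(); print(proj(c,p).round(),[proj(c,p+R.apply([11,y,0])).round() for y in(-25.5,25.5)])
print("disk",proj(c,(515.5,193.3,120)),"mouth",proj(c,(509,30,110)))
s=capture("scene"); save(s,"s3.png",(280,120,480,270),4); print([((proj(s,p+R.apply([x,y,0]))-(280,120))*4).round() for y in(-25.5,25.5) for x in (-11,11)])
```

```text
pos [515.7 270.9 126.3] phi 88.27 F [-1.   0.2 -0.3] t 2.58 w 0.599
need turn [-0.006  0.     0.01 ] shift cm [-0.68  0.16  1.33] rows 0.4 perrow turn [-0.015  0.001  0.027] shift [-1.86  0.42  3.63]
pos [515.7 270.9 126.3] phi 88.27 F [-1.   0.2 -0.3] T [-0.01 -0.02 -0.02] t 2.58 w 0.599 z [-0.006 -0.    -1.   ]
[320. 282.] [array([272., 263.]), array([368., 263.])]
disk [321.1393568  387.99961464] mouth [318.80452061 545.77908174]
[array([578., 516.]), array([615., 532.]), array([543., 580.]), array([581., 597.])]
```

View pics/w3.png

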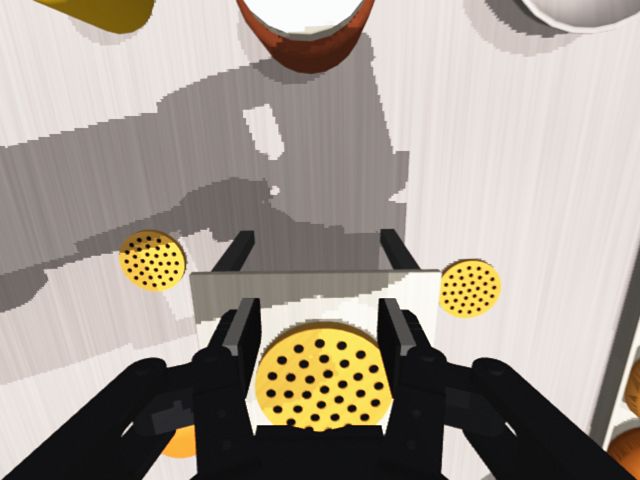

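View pics/s3.png

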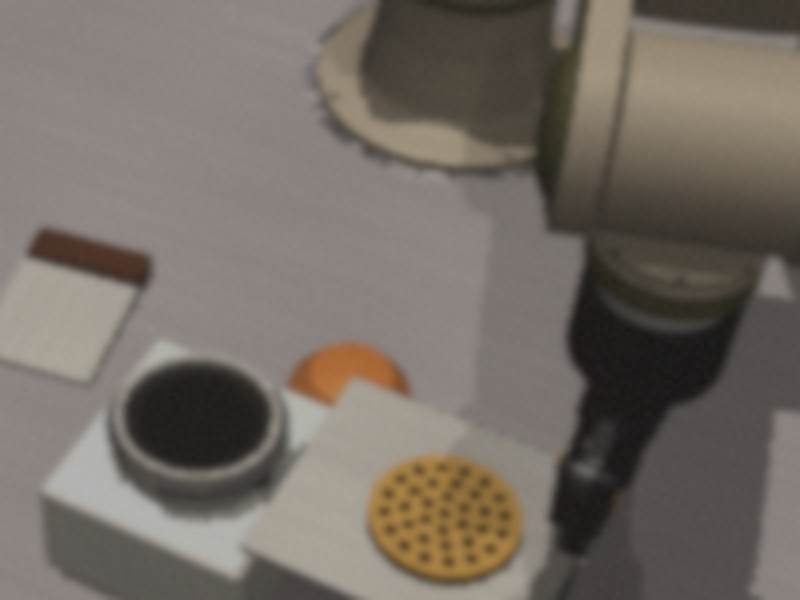

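Run:
```python
from h import *
plan((517,261,116),87.7)
p,R,_=pose()
s=capture("scene"); save(s,"s4.png",(390,210,470,270),10); print([((proj(s,p+R.apply([x,y,0]))-(390,210))*10).round() for y in(-25.5,25.5) for x in (-11,11)])
```

```text
pos [518.1 271.5 131.3] phi 88.26 F [-0.3  0.6  0.5] t 2.68 w 0.596
need turn [ 0.002 -0.002  0.01 ] shift cm [-1.06 -0.08  1.53] rows 0.5 perrow turn [ 0.005 -0.005  0.022] shift [-2.33 -0.18  3.37]
[array([345., 389.]), array([438., 429.]), array([258., 549.]), array([353., 590.])]
```

View pics/s4.png

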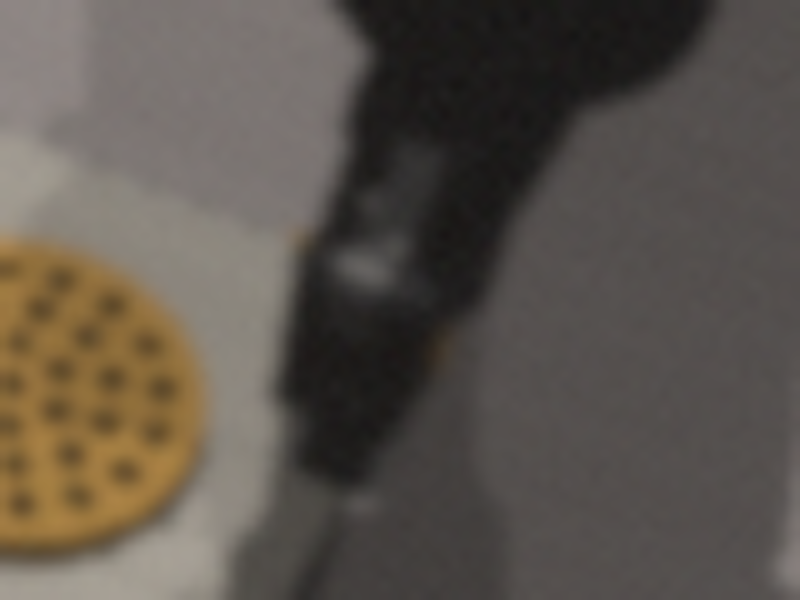

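>>> move_arm(
  series=[
    [0,0,0.01,-1.1,-0.1,0.7,0.6],
    [0,0,0.01,-1.1,-0.1,1.4,0.6],
    [0,0,0.01,-1.1,-0.1,1.5,0.6],
    [0,0,0.01,-1.1,-0.1,1.5,0.6],
  ],
)

```text
time_s: 3.07
eef_pos: [517.6, 261.0, 117.7]
ee_rot: [0.001, 0.721, 0.693, 0.003]
force: [-0.0, -0.0, 0.8]
grip_width: 0.598
```

Run:
```python
from h import *
plan((517,261,110),87.7)
c=capture("wrist"); save(c,"w4.png",(160,200,480,440),2.5)
s=capture("scene"); save(s,"s5.png",(390,200,470,260),10)
```

```text
pos [517.6 261.  117.7] phi 87.69 F [-0.  -0.   0.8] t 3.07 w 0.598
need turn [ 0.005 -0.003 -0.   ] shift cm [-0.01 -0.06  0.77] rows 0.2 perrow turn [ 0.025 -0.017 -0.001] shift [-0.04 -0.32  4.09]
```

View pics/w4.png

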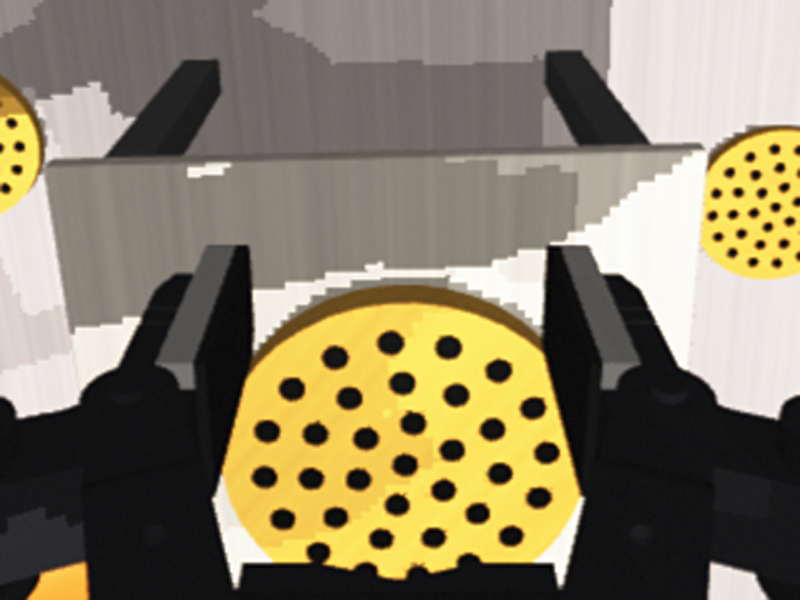

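View pics/s5.png

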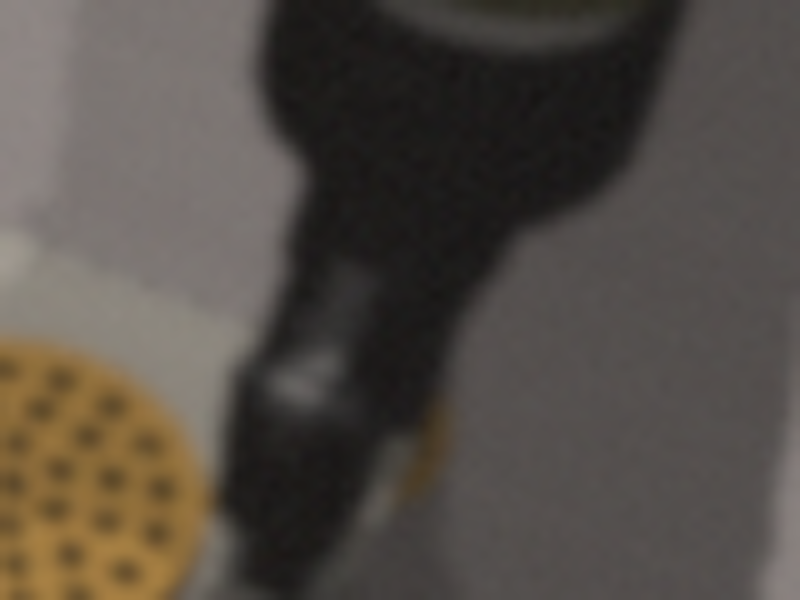

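Run:
```python
from h import *
c=capture("wrist");p,R,_=pose()
print("disk rear",onz(c,322,320,120).round(1),"plate corners",onz(c,180,265,110).round(1),onz(c,440,259,110).round(1))
print("disk sides",[onz(c,u,380,120).round(1) for u in(160+222/2.5,160+582/2.5)])
for z in (0,-10,-20,-30,-40,-50): print(z,[proj(c,p+R.apply([x,-25.5,z])).round() for x in(11,-11)])
s=capture("top"); save(s,"t5.png",(180,170,330,290),5); print([((proj(s,p+R.apply([x,y,0]))-(180,170))*5).round() for y in(-25.5,25.5) for x in (-11,11)])
```

```text
disk rear [519.2 237.6 120. ] plate corners [440.7 270.1 110. ] [586.6 267.6 110. ]
disk sides [array([474. , 198.8, 120. ]), array([559.9, 195. , 120. ])]
0 [array([270., 261.]), array([272., 298.])]
-10 [array([268., 269.]), array([269., 307.])]
-20 [array([265., 277.]), array([267., 317.])]
-30 [array([262., 286.]), array([264., 328.])]
-40 [array([258., 296.]), array([261., 340.])]
-50 [array([254., 307.]), array([257., 354.])]
[array([152., 399.]), array([104., 398.]), array([157., 292.]), array([110., 291.])]
```

View pics/t5.png

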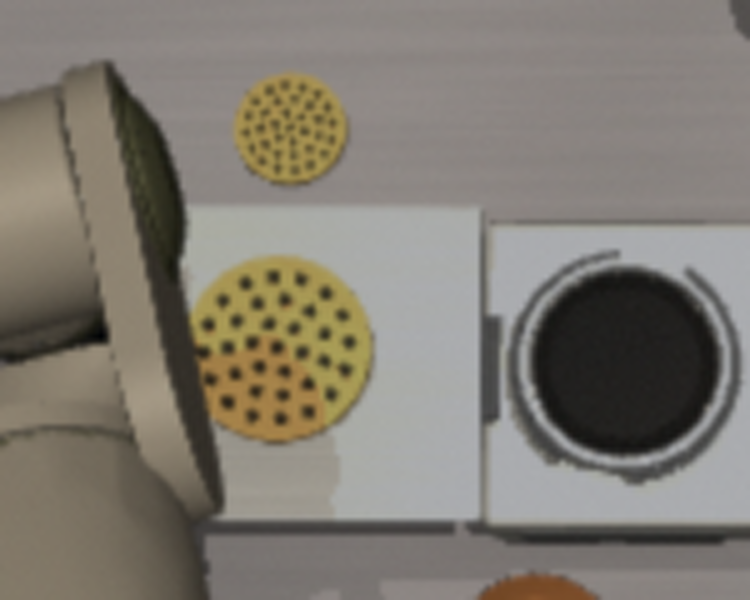

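>>> move_arm(
  series=[
    [0,0,0,0,0,0.3,0.6],
    [0,0,0,0,0,0.6,0.6],
    [0,0,0,0,0,0.6,0.6],
  ],
)

```text
time_s: 3.52
eef_pos: [517.3, 261.1, 111.0]
ee_rot: [0.0, 0.721, 0.693, 0.002]
force: [0.6, 0.1, -0.2]
grip_width: 0.599
```

>>> move_arm(
  series=[
    [0,0,0,0,0,0.2,0.6],
    [0,0,0,0,0,0.4,0.6],
    [0,0,0,0,0,0.4,0.6],
  ],
)

```text
time_s: 3.77
eef_pos: [517.1, 261.0, 106.5]
ee_rot: [0.0, 0.721, 0.693, 0.002]
force: [-0.8, 0.2, 0.0]
grip_width: 0.595
```

>>> move_arm(
  series=[
    [0,0,0,0,0,0.2,0.6],
    [0,0,0,0,0,0.4,0.6],
    [0,0,0,0,0,0.4,0.6],
  ],
)

```text
time_s: 4.02
eef_pos: [516.9, 261.0, 102.0]
ee_rot: [0.0, 0.721, 0.693, 0.002]
force: [0.0, -0.6, 0.1]
grip_width: 0.602
```

>>> move_arm(
  series=[
    [0,0,0,0,0,0.3,0.6],
    [0,0,0,0,0,0.6,0.6],
    [0,0,0,0,0,0.8,0.6],
    [0,0,0,0,0,0.8,0.6],
  ],
)

```text
time_s: 4.35
eef_pos: [516.6, 260.9, 93.3]
ee_rot: [-0.0, 0.721, 0.693, 0.001]
force: [0.5, -0.5, -0.5]
grip_width: 0.6
```

Run:
```python
from h import *
stat(); p,R,_=pose()
c=capture("wrist"); save(c,"w6.png",(160,200,480,440),2.5)
s=capture("scene"); save(s,"s6.png",(370,200,470,275),8)
for z in (0,-20,-40): print(z,[((proj(s,p+R.apply([x,25.5,z]))-(370,200))*8).round() for x in (-11,11)])
```

```text
pos [516.6 260.9  93.3] phi 87.71 F [ 0.5 -0.5 -0.5] T [0.03 0.02 0.  ] t 4.35 w 0.600 z [ 0.001  0.002 -1.   ]
0 [array([309., 580.]), array([382., 613.])]
-20 [array([320., 538.]), array([395., 571.])]
-40 [array([332., 495.]), array([407., 528.])]
```

View pics/w6.png

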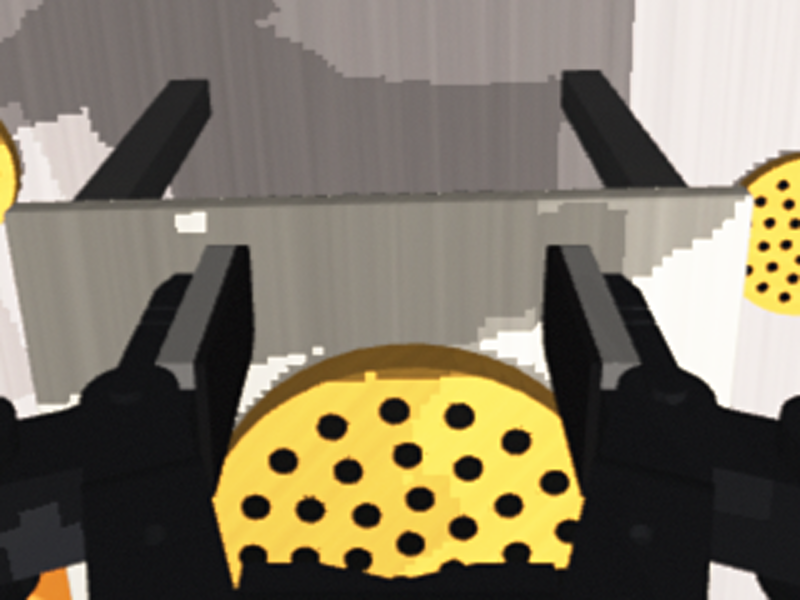

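View pics/s6.png

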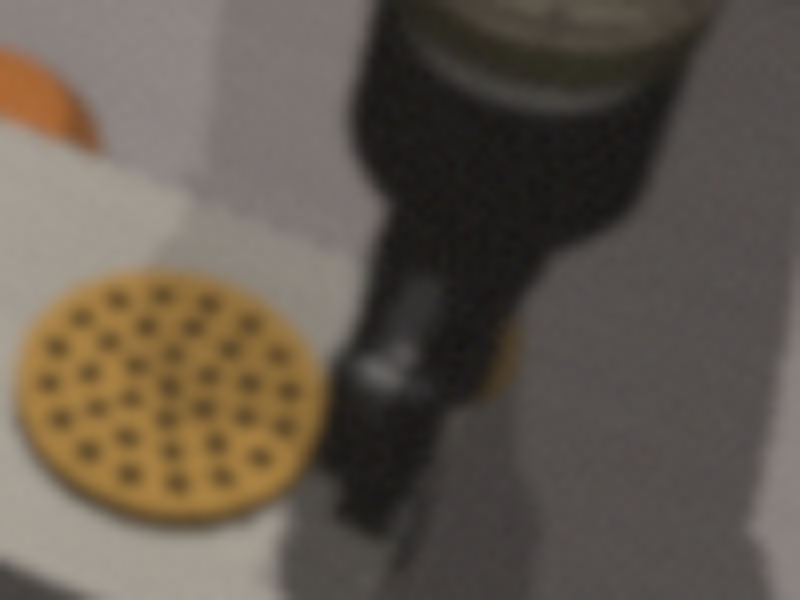

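The finger ends show about 41 mm behind the reported TCP in both the wrist and scene views, and the TCP went below plate height with no contact. I'll lower carefully until something touches.

>>> move_arm(
  series=[
    [0,0,0,0,0,0.3,0.6],
    [0,0,0,0,0,0.6,0.6],
    [0,0,0,0,0,0.9,0.6],
    [0,0,0,0,0,1.2,0.6],
    [0,0,0,0,0,1.4,0.6],
  ],
)

```text
time_s: 4.87
eef_pos: [516.8, 261.0, 79.4]
ee_rot: [-0.0, 0.721, 0.693, 0.001]
force: [-0.3, 0.9, -0.8]
grip_width: 0.603
```

>>> move_arm(
  series=[
    [0,0,0,0,0,0.2,0.6],
    [0,0,0,0,0,0.4,0.6],
    [0,0,0,0,0,0.4,0.6],
  ],
)

```text
time_s: 5.12
eef_pos: [516.6, 260.9, 74.9]
ee_rot: [-0.0, 0.721, 0.693, 0.001]
force: [-0.3, -0.1, -0.6]
grip_width: 0.598
```

>>> move_arm(
  series=[
    [0,0,0,0,0,0.15,0.6],
    [0,0,0,0,0,0.3,0.6],
    [0,0,0,0,0,0.3,0.6],
  ],
)

```text
time_s: 5.37
eef_pos: [516.4, 260.9, 71.6]
ee_rot: [-0.0, 0.721, 0.693, 0.001]
force: [-0.2, 0.5, -0.5]
grip_width: 0.596
```

Run:
```python
from h import *
stat(); p,R,_=pose()
c=capture("wrist"); save(c,"w7.png",(160,200,480,440),2.5)
s=capture("scene"); save(s,"s7.png",(370,200,470,275),8)
for z in (0,-20,-40): print(z,[((proj(s,p+R.apply([x,25.5,z]))-(370,200))*8).round() for x in (-11,11)])
```

```text
pos [516.4 260.9  71.6] phi 87.71 F [-0.2  0.5 -0.5] T [0.01 0.03 0.01] t 5.37 w 0.596 z [ 0.001  0.002 -1.   ]
0 [array([298., 623.]), array([369., 656.])]
-20 [array([308., 583.]), array([381., 616.])]
-40 [array([320., 541.]), array([394., 574.])]
```

View pics/w7.png

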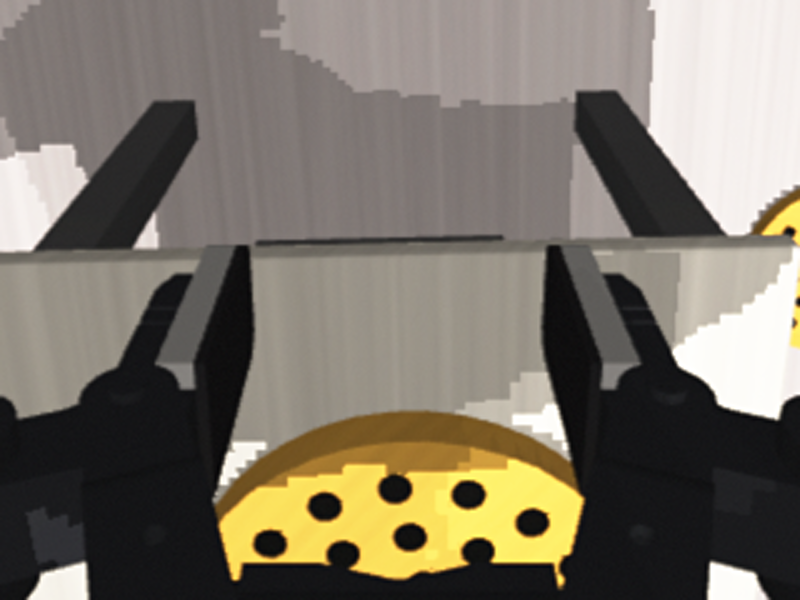

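View pics/s7.png

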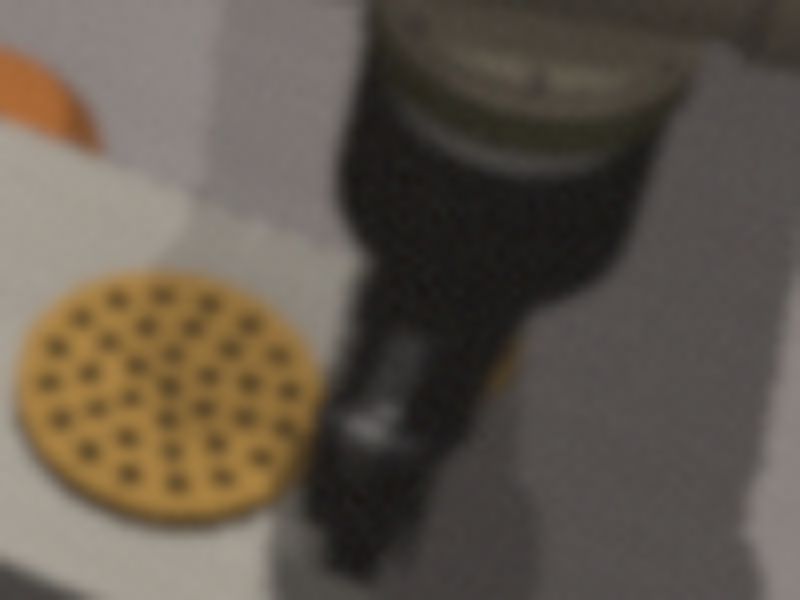

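>>> move_arm(
  series=[
    [0,0,0,0,0,0.1,0.6],
    [0,0,0,0,0,0.2,0.6],
    [0,0,0,0,0,0.2,0.6],
  ],
)

```text
time_s: 5.72
eef_pos: [516.7, 261.0, 70.5]
ee_rot: [-0.0, 0.721, 0.693, 0.001]
force: [-1.4, 0.2, 4.3]
grip_width: 0.602
```

>>> move_arm(
  series=[
    [0,0,0,0,0,0.1,0.6],
    [0,0,0,0,0,0.2,0.6],
    [0,0,0,0,0,0.2,0.6],
  ],
)

```text
time_s: 5.97
eef_pos: [516.9, 261.0, 70.4]
ee_rot: [0.0, 0.721, 0.693, 0.002]
force: [-6.7, -1.8, 16.4]
grip_width: 0.596
```

>>> move_arm(
  series=[
    [0,0,0,0,0,-0.2,0.6],
    [0,0,0,-0.5,0,-0.3,0.6],
    [0,0,0,-1,0,-0.3,0.6],
    [0,0,0,-1.5,0,-0.3,0.6],
    [0,0,0,-1.8,0,-0.3,0.6],
  ],
)

```text
time_s: 6.38
eef_pos: [516.0, 242.1, 73.1]
ee_rot: [0.0, 0.721, 0.693, 0.001]
force: [-0.5, 0.2, -0.0]
grip_width: 0.6
```

Run:
```python
from h import *
plan((510,110,73.5),87.7)
```

```text
pos [516.  242.1  73.1] phi 87.70 F [-0.5  0.2 -0. ] t 6.38 w 0.600
need turn [ 0.002 -0.002 -0.   ] shift cm [-13.23  -0.07  -0.07] rows 3.2 perrow turn [ 0.001 -0.001 -0.   ] shift [-4.1  -0.02 -0.02]
```

>>> move_arm(
  series=[
    [0,0,0,-0.5,0,-0.05,0.6],
    [0,0,0,-1,0,-0.05,0.6],
    [0,0,0,-1.5,0,-0.05,0.6],
    [0,0,0,-2,0,-0.05,0.6],
    [0,0,0,-2.5,0,-0.05,0.6],
  ],
)

```text
time_s: 6.8
eef_pos: [514.9, 216.6, 73.5]
ee_rot: [-0.0, 0.721, 0.693, 0.001]
force: [0.6, 0.2, 0.0]
grip_width: 0.598
```

Run:
```python
from h import *
plan((510,110,73.5),87.7)
c=capture("wrist"); save(c,"w8.png",(160,200,480,440),2.5)
t=capture("top"); save(t,"t8.png",(195,170,345,290),5)
```

```text
pos [514.9 216.6  73.5] phi 87.69 F [0.6 0.2 0. ] t 6.80 w 0.598
need turn [ 0.002 -0.002 -0.   ] shift cm [-10.67  -0.06  -0.02] rows 2.6 perrow turn [ 0.001 -0.001 -0.   ] shift [-4.1  -0.02 -0.01]
```

View pics/w8.png

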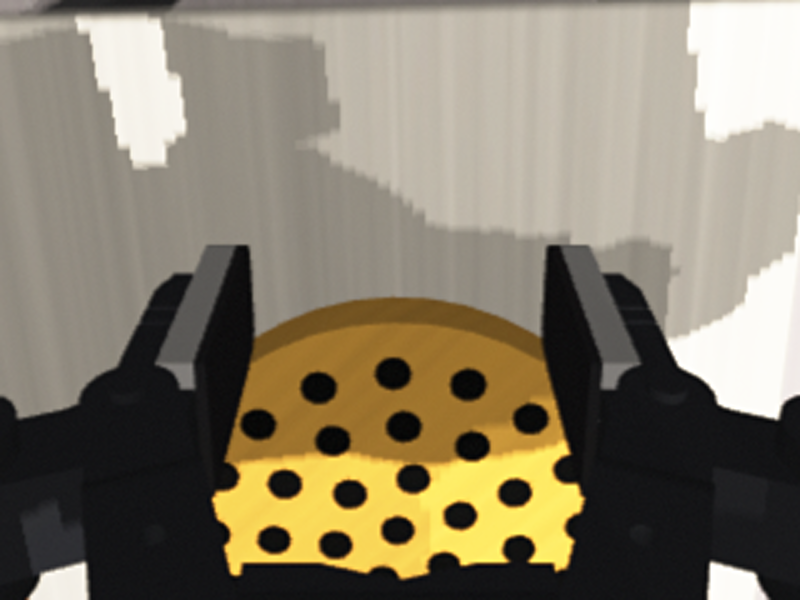

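View pics/t8.png

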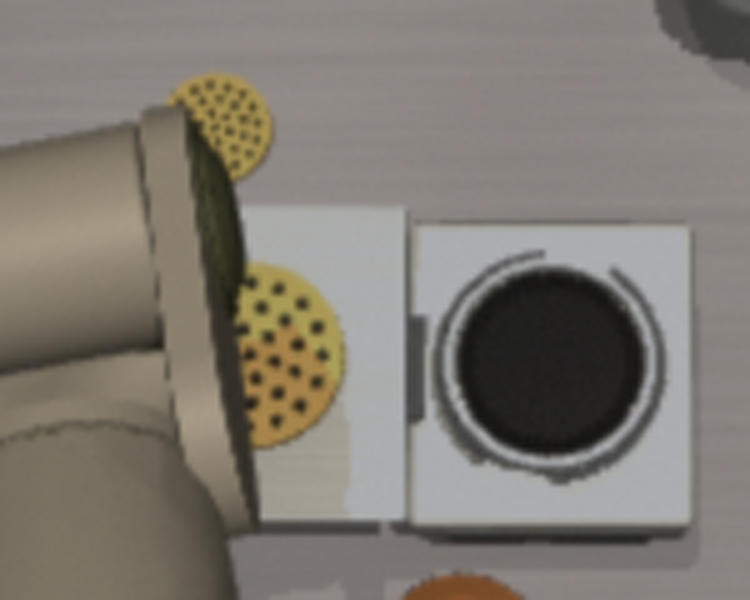

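>>> move_arm(
  series=[
    [0,0,0,-0.6,0,0,0.6],
    [0,0,0,-1.2,0,0,0.6],
    [0,0,0,-1.8,0,0,0.6],
    [0,0,0,-2.4,0,0,0.6],
    [0,0,0,-3,0,0,0.6],
  ],
)

```text
time_s: 7.32
eef_pos: [513.8, 185.8, 73.5]
ee_rot: [0.0, 0.721, 0.692, 0.001]
force: [-0.3, 0.3, 0.0]
grip_width: 0.6
```

>>> move_arm(
  series=[
    [0,0,0,-0.6,0,0,0.6],
    [0,0,0,-1.2,0,0,0.6],
    [0,0,0,-1.8,0,0,0.6],
    [0,0,0,-2.4,0,0,0.6],
    [0,0,0,-3,0,0,0.6],
  ],
)

```text
time_s: 7.73
eef_pos: [512.6, 155.2, 73.5]
ee_rot: [0.0, 0.721, 0.692, 0.001]
force: [-0.0, 0.9, 0.1]
grip_width: 0.599
```

>>> move_arm(
  series=[
    [0,0,0,-0.6,0,0,0.6],
    [0,0,0,-1.2,0,0,0.6],
    [0,0,0,-1.8,0,0,0.6],
    [0,0,0,-2.4,0,0,0.6],
    [0,0,0,-3,0,0,0.6],
  ],
)

```text
time_s: 8.15
eef_pos: [511.3, 124.7, 73.5]
ee_rot: [0.0, 0.721, 0.692, 0.001]
force: [0.9, 0.9, 0.3]
grip_width: 0.599
```

Run:
```python
from h import *
plan((509.3,77,73.5),87.7)
c=capture("wrist"); save(c,"w9.png",(160,200,480,440),2.5)
t=capture("top"); save(t,"t9.png",(195,170,345,290),5)
s=capture("scene"); save(s,"s9.png",(280,190,440,310),5)
```

```text
pos [511.3 124.7  73.5] phi 87.65 F [0.9 0.9 0.3] t 8.15 w 0.599
need turn [ 0.002 -0.002 -0.001] shift cm [-4.77 -0.   -0.01] rows 1.2 perrow turn [ 0.002 -0.002 -0.001] shift [-4.1  -0.   -0.01]
```

View pics/t9.png

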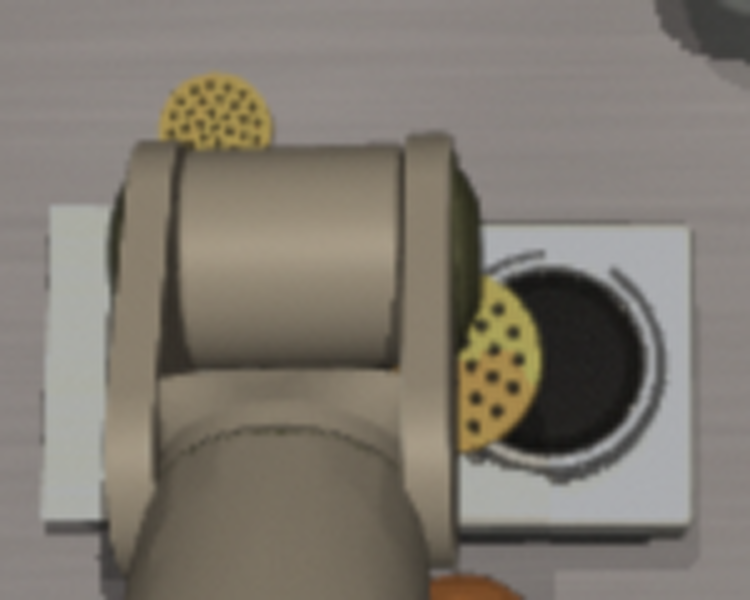

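View pics/s9.png

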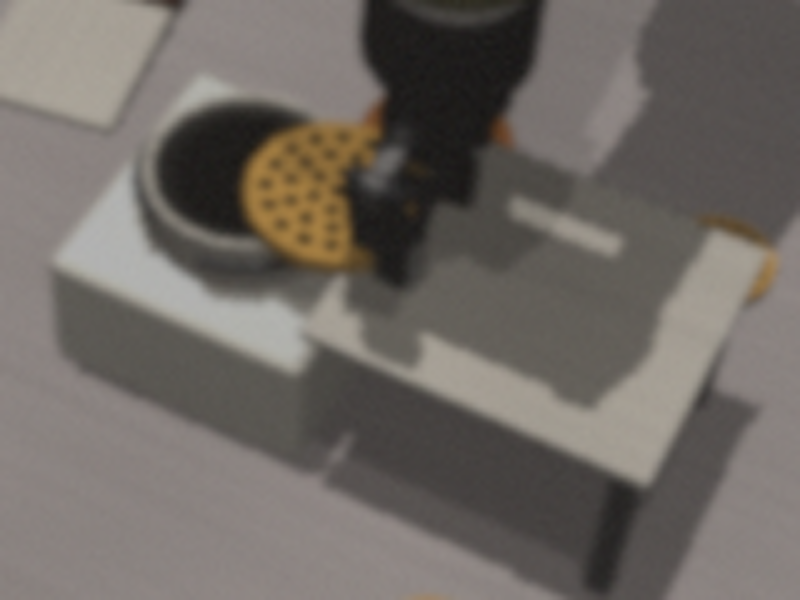

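>>> move_arm(
  series=[
    [0,0,0,-0.6,0,0,0.6],
    [0,0,0,-1.2,0,0,0.6],
    [0,0,0,-1.8,0,0,0.6],
    [0,0,0,-2.4,0,0,0.6],
    [0,0,0,-3,0,0,0.6],
  ],
)

```text
time_s: 8.72
eef_pos: [510.0, 94.2, 73.4]
ee_rot: [0.0, 0.722, 0.692, 0.001]
force: [-0.2, 0.9, 0.7]
grip_width: 0.6
```

>>> move_arm(
  series=[
    [0,0,0,-0.3,0,0,0.6],
    [0,0,0,-0.6,0,0,0.6],
    [0,0,0,-0.9,0,0,0.6],
    [0,0,0,-1.2,0,0,0.6],
    [0,0,0,-1.2,0,0,0.6],
  ],
)

```text
time_s: 9.13
eef_pos: [509.5, 81.6, 73.3]
ee_rot: [0.0, 0.722, 0.692, 0.001]
force: [0.0, -0.5, -0.7]
grip_width: 0.605
```

Run:
```python
from h import *
plan((509.3,77,73.5),87.7)
c=capture("wrist"); save(c,"w10.png",(160,200,480,440),2.5)
t=capture("top"); save(t,"t10.png",(270,200,345,290),6)
s=capture("scene"); save(s,"s10.png",(290,190,390,265),8)
```

```text
pos [509.5  81.6  73.3] phi 87.59 F [ 0.  -0.5 -0.7] t 9.13 w 0.605
need turn [ 0.002 -0.001 -0.002] shift cm [-0.46 -0.   -0.02] rows 0.1 perrow turn [ 0.014 -0.012 -0.017] shift [-4.1  -0.01 -0.18]
```

View pics/t10.png

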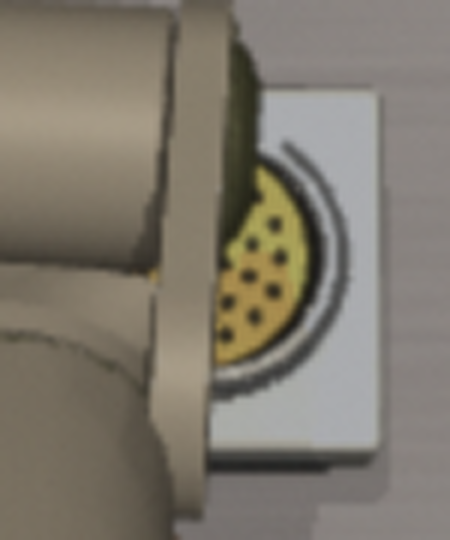

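View pics/s10.png

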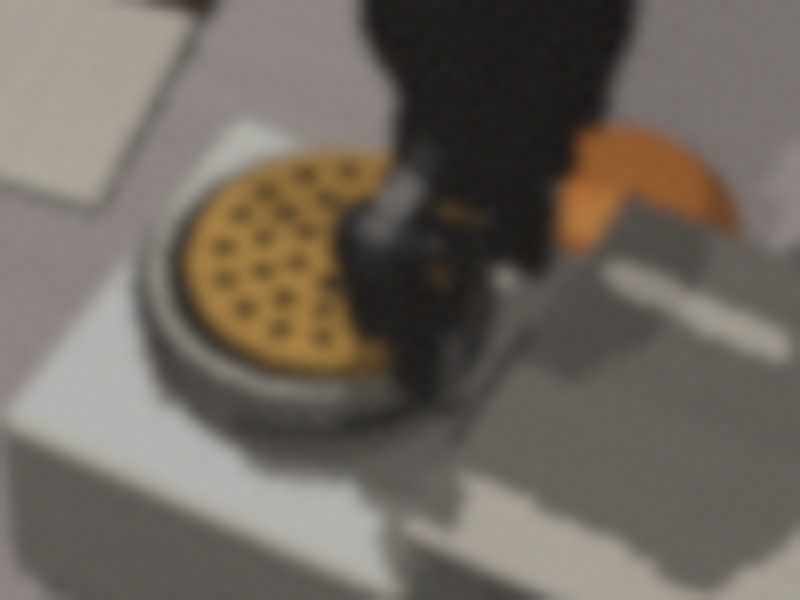

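View pics/w10.png

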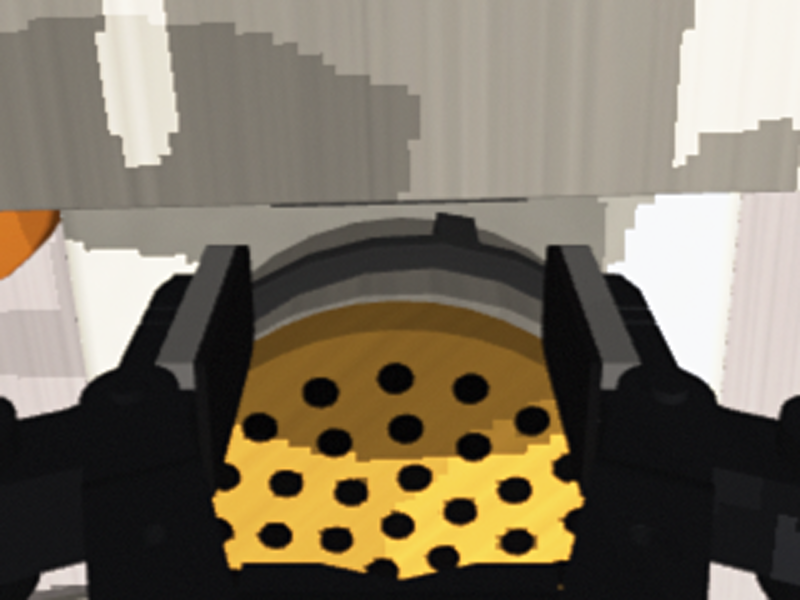

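>>> move_arm(
  series=[
    [0,0,0,-0.1,0,0,0.6],
    [0,0,0,-0.2,0,0,0.6],
    [0,0,0,-0.3,0,0,0.6],
    [0,0,0,-0.3,0,0,0.6],
  ],
)

```text
time_s: 9.62
eef_pos: [509.3, 79.1, 73.3]
ee_rot: [0.0, 0.722, 0.692, 0.001]
force: [0.8, -0.1, 0.1]
grip_width: 0.6
```

Run:
```python
from h import *
stat()
c=capture("wrist"); save(c,"w11.png",(160,200,480,440),2.5)
s=capture("scene"); save(s,"s11.png",(290,190,390,265),8)
```

```text
pos [509.3  79.1  73.3] phi 87.60 F [ 0.8 -0.1  0.1] T [0.05 0.03 0.04] t 9.62 w 0.600 z [ 0.002  0.001 -1.   ]
```

View pics/s11.png

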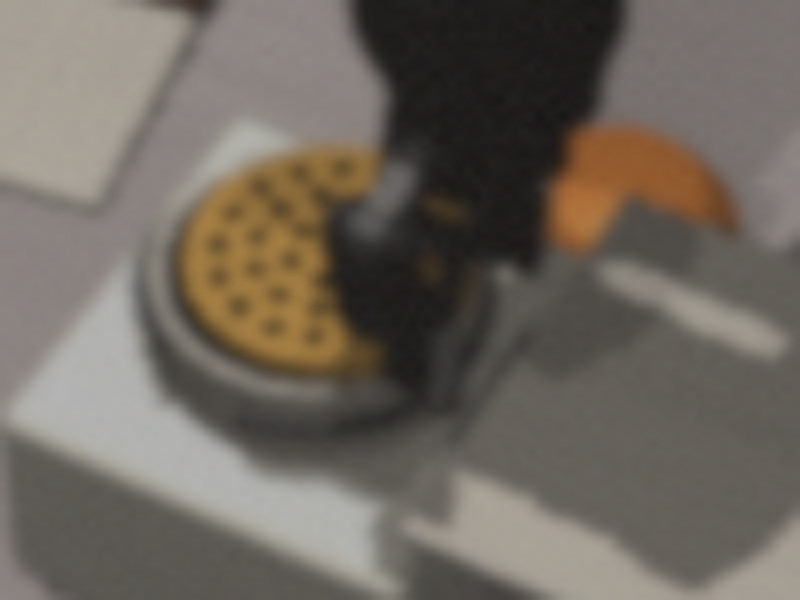

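View pics/w11.png

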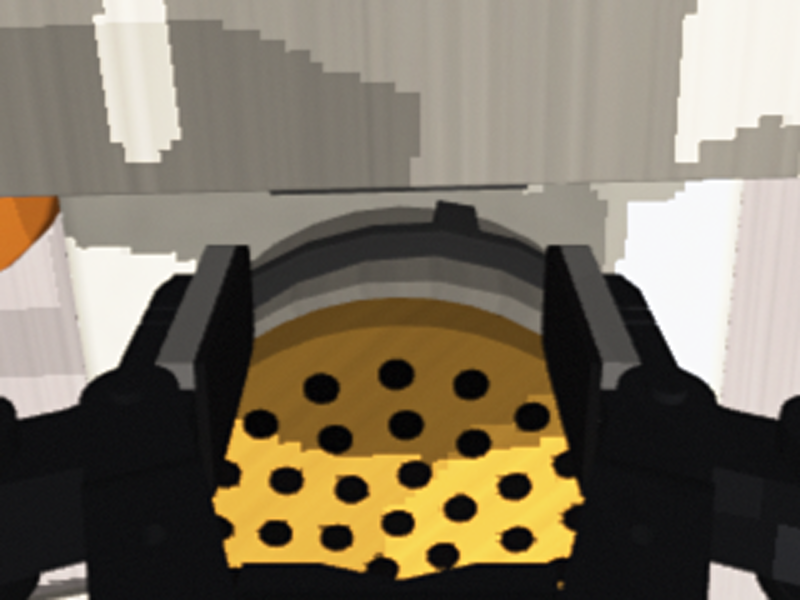

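>>> move_arm(
  series=[
    [0,0,0,-0.1,0,0,0.6],
    [0,0,0,-0.2,0,0,0.6],
    [0,0,0,-0.2,0,0,0.6],
  ],
)

```text
time_s: 9.97
eef_pos: [509.3, 77.0, 73.3]
ee_rot: [0.0, 0.722, 0.692, 0.001]
force: [0.6, 0.1, -1.3]
grip_width: 0.599
```

Run:
```python
from h import *
stat()
c=capture("wrist"); save(c,"w12.png",(160,200,480,440),2.5)
s=capture("scene"); save(s,"s12.png",(290,190,390,265),8)
print(onz(c,160+398/2.5,200+325/2.5,120))
```

```text
pos [509.3  77.   73.3] phi 87.60 F [ 0.6  0.1 -1.3] T [0.02 0.01 0.05] t 9.97 w 0.599 z [ 0.002  0.001 -1.   ]
[509.99532276  75.26158863 120.        ]
```

View pics/s12.png

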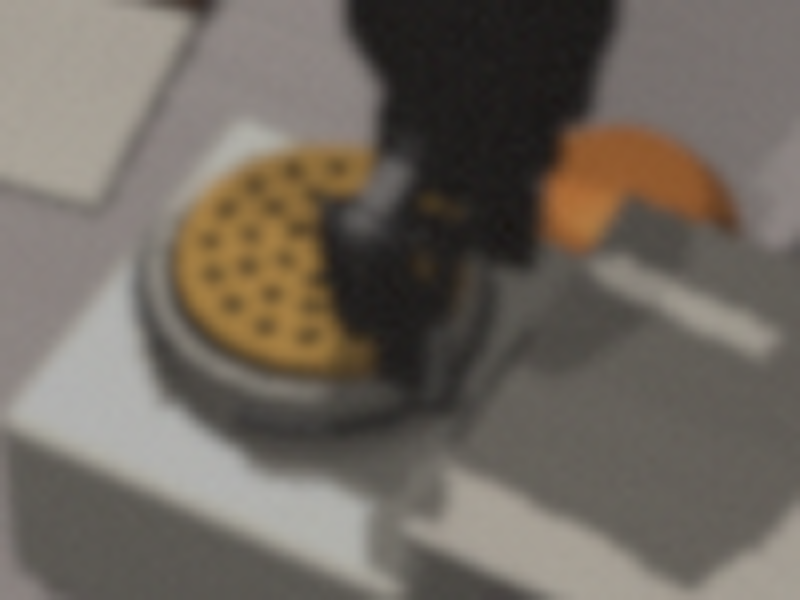

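View pics/w12.png

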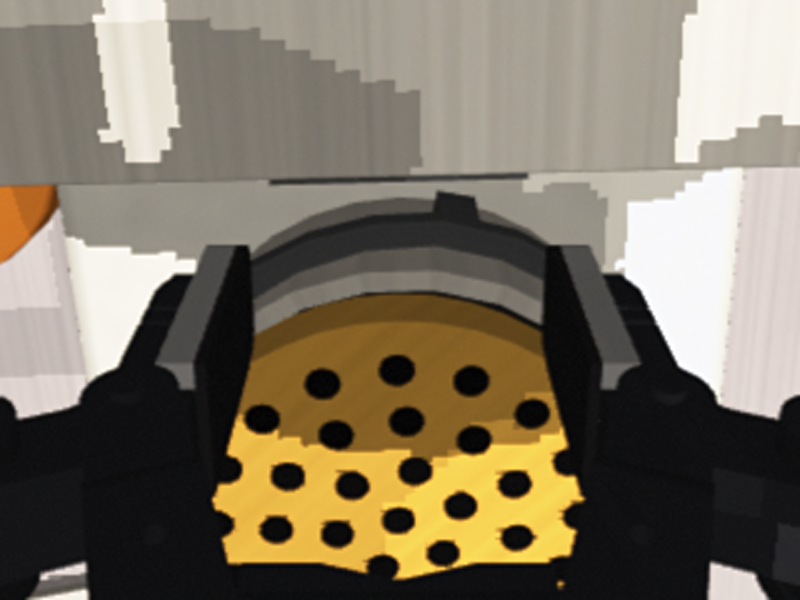

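>>> move_arm(
  series=[
    [0,0,0,-0.05,0.03,0,0.6],
    [0,0,0,-0.1,0.06,0,0.6],
    [0,0,0,-0.15,0.06,0,0.6],
    [0,0,0,-0.15,0.06,0,0.6],
  ],
)

```text
time_s: 10.4
eef_pos: [509.9, 75.5, 73.3]
ee_rot: [0.0, 0.722, 0.692, 0.001]
force: [-0.4, -0.1, -0.2]
grip_width: 0.6
```

Run:
```python
from h import *
stat()
c=capture("wrist"); save(c,"w13.png",(160,200,480,440),2.5)
s=capture("scene"); save(s,"s13.png",(290,190,390,265),8)
```

```text
pos [509.9  75.5  73.3] phi 87.59 F [-0.4 -0.1 -0.2] T [0.02 0.03 0.02] t 10.40 w 0.600 z [ 0.002  0.001 -1.   ]
```

View pics/s13.png

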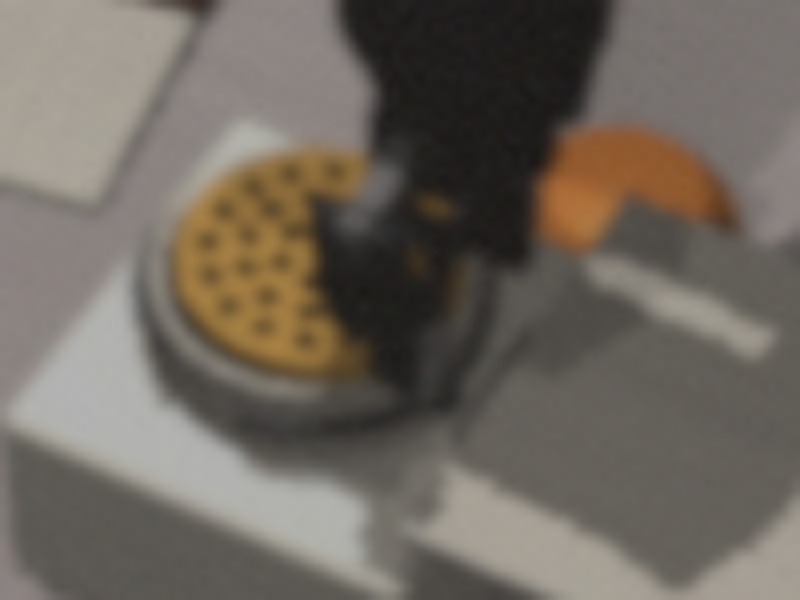

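View pics/w13.png

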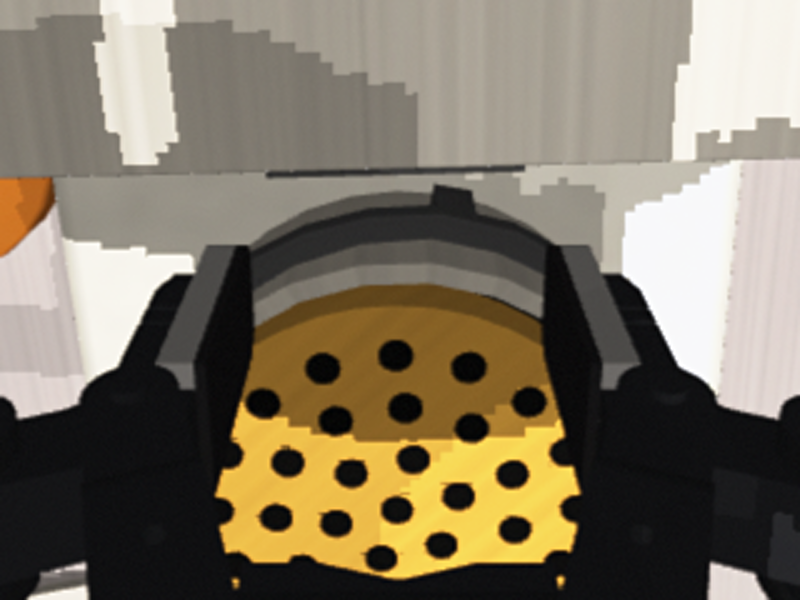

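>>> move_arm(
  series=[
    [0,0,0,0.2,0,0,0.6],
    [0,0,0,0.3,0,-2,0.6],
    [0,0,0,0.3,0,-5,0.6],
    [0,0,0,-2,0,-8,0.6],
    [0,0,0,-5,0,-11,0.6],
  ],
)

```text
time_s: 10.92
eef_pos: [507.2, 26.8, 184.1]
ee_rot: [-0.0, 0.721, 0.693, 0.001]
force: [0.0, -1.1, -0.2]
grip_width: 0.6
```

Run:
```python
from h import *
stat()
capture("scene");capture("scene")
c=capture("wrist"); save(c,"w14.png")
s=capture("scene"); save(s,"s14.png",(290,190,390,265),8)
```

```text
pos [507.2  26.8 184.1] phi 87.77 F [ 0.  -1.1 -0.2] T [-0.04  0.04  0.  ] t 10.92 w 0.600 z [ 0.002  0.002 -1.   ]
```

View pics/s14.png

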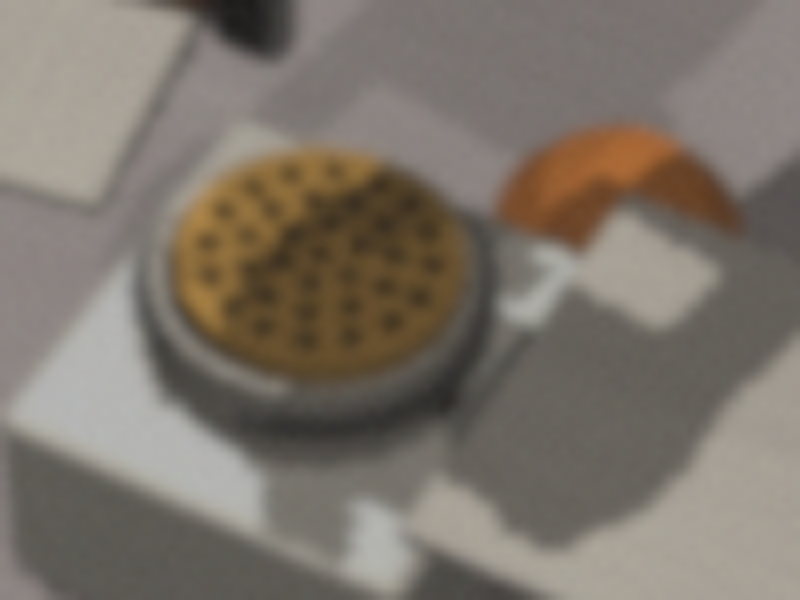

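View pics/w14.png

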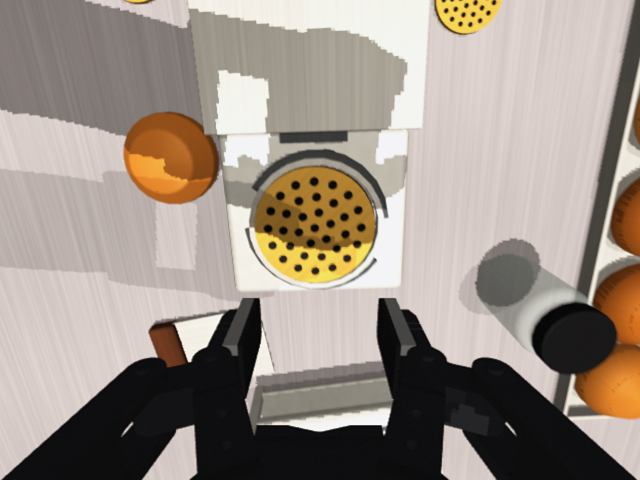

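Run:
```python
from h import *
c=capture("wrist"); save(c,"w15.png",(215,130,415,280+10),4)
hsv=cv2.cvtColor(c["frame"],cv2.COLOR_RGB2HSV)
m=cv2.inRange(hsv,(10,110,60),(35,255,255)); m[:,:240]=0;m[:,395:]=0;m[:155]=0;m[292:]=0
m=cv2.morphologyEx(m,cv2.MORPH_CLOSE,np.ones((9,9)))
k=max(cv2.findContours(m,0,1)[0],key=cv2.contourArea)
for z in(115.5,120): print(z,cv2.fitEllipse(np.array([onz(c,*q,z)[:2] for q in k[:,0]],np.float32)))
```

```text
115.5 ((508.4425354003906, 31.937891006469727), (87.2647705078125, 88.0988998413086), 14.904391288757324)
120 ((508.4976501464844, 33.325130462646484), (85.67317962646484, 86.49209594726562), 14.904291152954102)
```

View pics/w15.png

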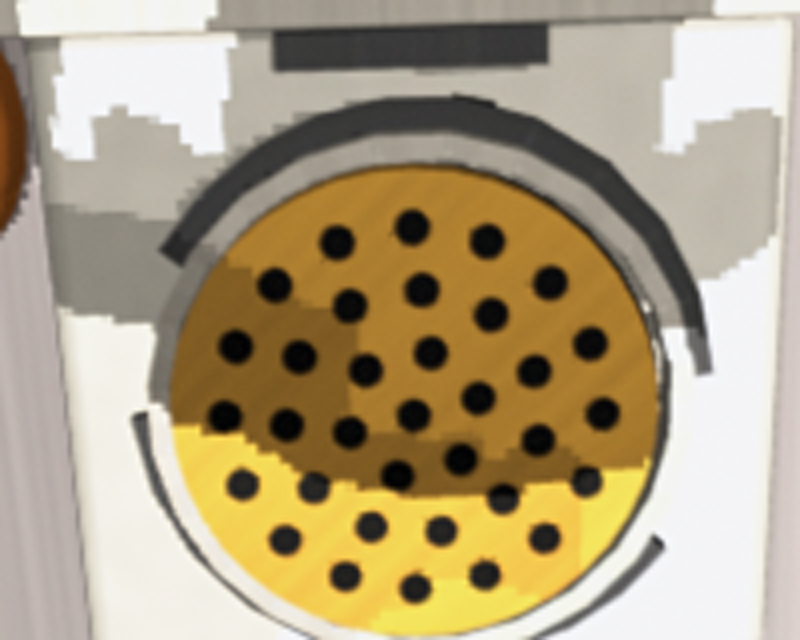

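Run:
```python
from h import *
c=capture("wrist"); 
g=cv2.cvtColor(c["frame"],cv2.COLOR_RGB2GRAY).astype(float)
# outer thread points: radial search from outside inward around predicted center
ctr=np.array([509.5,31.])
for z in(94,97,100):
    pts=[];ang=[]
    for a in np.arange(-200,170,3):
        dirv=np.array([np.cos(np.radians(a)),np.sin(np.radians(a))])
        prof=[]
        rs=np.arange(62,50,-0.25)
        for r in rs:
            u,v=proj(c,[*(ctr+dirv*r),z]); prof.append(cv2.getRectSubPix(g.astype(np.float32),(1,1),(float(u),float(v)))[0,0])
        prof=np.array(prof); i=np.where(prof<95)[0]
        if len(i) and rs[i[0]]<60: pts.append(ctr+dirv*rs[i[0]]);ang.append(a)
    pts=np.array(pts); A=np.c_[2*pts,np.ones(len(pts))]
    for _ in range(3):
        s=np.linalg.lstsq(A,(pts**2).sum(1),rcond=None)[0]; r=np.sqrt(s[2]+s[0]**2+s[1]**2)
        e=np.abs(np.linalg.norm(pts-s[:2],axis=1)-r); k=e<1.0; A,pts=A[k],pts[k]; ang=list(np.array(ang)[k])
    print(z,s[:2].round(2),"D",round(2*r,1),len(pts)); print(ang)
```

```text
94 [509.45  29.44] D 111.7 43
[np.int64(-176), np.int64(-173), np.int64(-170), np.int64(-167), np.int64(-164), np.int64(-161), np.int64(-158), np.int64(10), np.int64(13), np.int64(16), np.int64(19), np.int64(22), np.int64(25), np.int64(28), np.int64(31), np.int64(34), np.int64(37), np.int64(40), np.int64(43), np.int64(46), np.int64(49), np.int64(52), np.int64(55), np.int64(58), np.int64(61), np.int64(64), np.int64(67), np.int64(70), np.int64(106), np.int64(109), np.int64(112), np.int64(115), np.int64(118), np.int64(121), np.int64(124), np.int64(127), np.int64(130), np.int64(133), np.int64(136), np.int64(139), np.int64(142), np.int64(145), np.int64(148)]
97 [509.8   29.38] D 111.8 50
[np.int64(-176), np.int64(-173), np.int64(-170), np.int64(-167), np.int64(-164), np.int64(-161), np.int64(-158), np.int64(-146), np.int64(-53), np.int64(-50), np.int64(-47), np.int64(-44), np.int64(-41), np.int64(-38), np.int64(13), np.int64(16), np.int64(19), np.int64(22), np.int64(25), np.int64(28), np.int64(31), np.int64(34), np.int64(37), np.int64(40), np.int64(43), np.int64(46), np.int64(49), np.int6
[... 367 characters left out ...]
t64(-176), np.int64(-173), np.int64(-170), np.int64(-167), np.int64(-164), np.int64(-161), np.int64(-158), np.int64(-50), np.int64(-47), np.int64(-44), np.int64(-41), np.int64(-38), np.int64(13), np.int64(16), np.int64(19), np.int64(22), np.int64(25), np.int64(28), np.int64(31), np.int64(34), np.int64(37), np.int64(40), np.int64(43), np.int64(46), np.int64(49), np.int64(52), np.int64(55), np.int64(58), np.int64(61), np.int64(64), np.int64(67), np.int64(70), np.int64(73), np.int64(106), np.int64(109), np.int64(112), np.int64(115), np.int64(118), np.int64(121), np.int64(124), np.int64(127), np.int64(130), np.int64(133), np.int64(136), np.int64(139), np.int64(142), np.int64(145), np.int64(148)]
```

Run:
```python
from h import *
plan((528.5,-278,150),155.6)
```

```text
pos [507.   26.6 181.6] phi 87.62 F [-0.4 -0.3 -1. ] t 11.22 w 0.600
need turn [ 1.000e-03 -2.000e-03 -1.186e+00] shift cm [-30.35   3.41   3.1 ] rows 9.6 perrow turn [ 0.    -0.    -0.124] shift [-3.17  0.36  0.32]
```

>>> move_arm(
  series=[
    [0,0,-0.11,-3,0.3,0,0.5],
    [0,0,-0.23,-6,0.6,0,0.5],
    [0,0,-0.35,-9,0.9,0,0.5],
    [0,0,-0.47,-12,1.2,0,0.5],
    [0,0,-0.59,-15,1.5,0,0.5],
  ],
)

```text
time_s: 11.63
eef_pos: [515.4, -124.2, 180.1]
ee_rot: [-0.002, 0.486, 0.874, 0.001]
force: [0.9, 0.4, 0.6]
grip_width: 0.5
```

Run:
```python
from h import *
plan((528.5,-278,150),155.6)
```

```text
pos [ 515.4 -124.2  180.1] phi 121.84 F [0.9 0.4 0.6] t 11.63 w 0.500
need turn [ 0.001 -0.004 -0.589] shift cm [-13.77  -7.     2.96] rows 4.8 perrow turn [ 0.    -0.001 -0.124] shift [-2.89 -1.47  0.62]
```

>>> move_arm(
  series=[
    [0,0,-0.12,-2.8,-1.4,0.3,0.5],
    [0,0,-0.24,-5.6,-2.8,0.6,0.5],
    [0,0,-0.36,-8.3,-4.2,0.9,0.5],
    [0,0,-0.48,-11,-5.6,1.2,0.5],
    [0,0,-0.59,-13.8,-7,1.5,0.5],
  ],
)

```text
time_s: 12.05
eef_pos: [528.6, -278.6, 163.0]
ee_rot: [-0.003, 0.207, 0.978, 0.002]
force: [0.0, 0.5, 0.6]
grip_width: 0.504
```

Run:
```python
from h import *
capture("top");capture("top")
plan((528.5,-278,150),155.6)
c=capture("wrist"); save(c,"w20.png")
hsv=cv2.cvtColor(c["frame"],cv2.COLOR_RGB2HSV)
m=cv2.inRange(hsv,(0,150,60),(6,255,255))|cv2.inRange(hsv,(174,150,60),(180,255,255))
k=max(cv2.findContours(m,0,1)[0],key=cv2.contourArea)
r=cv2.minAreaRect(k); print(r); P=np.array([onz(c,*q,110)[:2] for q in k[:,0]],np.float32); print("world",cv2.minAreaRect(P),cv2.boxPoints(cv2.minAreaRect(P)).round(1).tolist())
```

```text
pos [ 528.1 -280.9  161.9] phi 155.71 F [ 1.4  0.5 -0.6] t 12.15 w 0.499
need turn [ 0.002 -0.007  0.002] shift cm [0.08 0.28 1.2 ] rows 0.3 perrow turn [ 0.007 -0.022  0.006] shift [0.26 0.92 3.99]
((320.4999694824219, 241.49996948242188), (20.999996185302734, 166.99996948242188), 0.0)
world ((529.9014892578125, -279.0741271972656), (14.239238739013672, 120.2910385131836), 65.86505889892578) [[472.1000061035156, -261.0], [581.9000244140625, -310.20001220703125], [587.7000122070312, -297.20001220703125], [477.8999938964844, -248.0]]
```

View pics/w20.png

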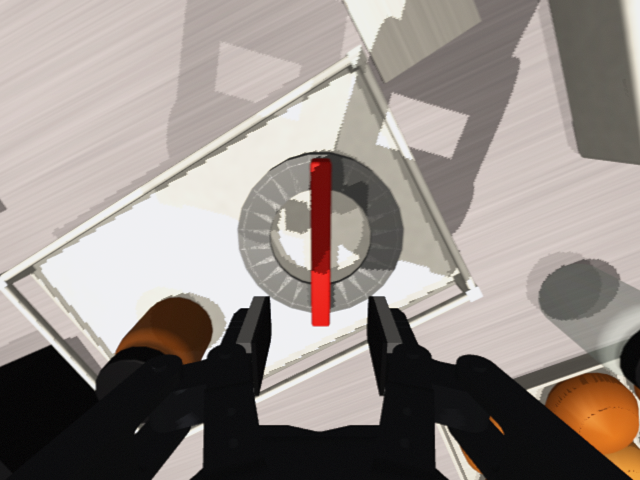

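Run:
```python
from h import *
t=capture("top"); print(onz(t,500.6,216,145))
plan((529.5,-278.8,51),155.8)
```

```text
[ 558.14752207 -428.86814319  145.        ]
pos [ 528.5 -277.6  163. ] phi 155.57 F [-0.2  0.8  0.7] t 12.25 w 0.499
need turn [ 0.003 -0.006 -0.004] shift cm [-0.21 -0.11 11.2 ] rows 2.7 perrow turn [ 0.001 -0.002 -0.001] shift [-0.08 -0.04  4.1 ]
```

>>> move_arm(
  series=[
    [0,0,0,-0.2,-0.1,2.5,0.5],
    [0,0,0,-0.2,-0.1,5,0.5],
    [0,0,0,-0.2,-0.1,7.5,0.5],
    [0,0,0,-0.2,-0.1,9,0.5],
    [0,0,0,-0.2,-0.1,9,0.5],
  ],
)

```text
time_s: 12.67
eef_pos: [528.3, -275.8, 69.5]
ee_rot: [-0.006, 0.211, 0.977, 0.004]
force: [0.3, 0.3, 0.3]
grip_width: 0.5
```

Run:
```python
from h import *
plan((529.5,-278.8,51),155.8)
c=capture("wrist"); save(c,"w21.png")
```

```text
pos [ 528.3 -275.8   69.5] phi 155.62 F [0.3 0.3 0.3] t 12.67 w 0.500
need turn [ 0.005 -0.013 -0.003] shift cm [-0.26 -0.23  1.85] rows 0.5 perrow turn [ 0.011 -0.028 -0.007] shift [-0.56 -0.51  4.03]
```

View pics/w21.png

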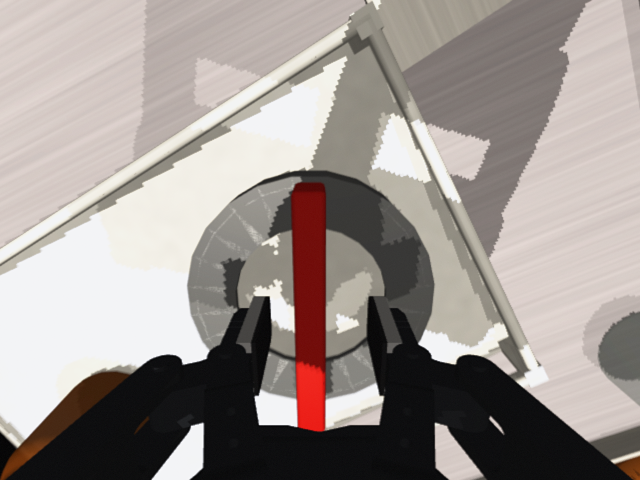

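>>> move_arm(
  series=[
    [0.003,-0.007,0,-0.25,-0.2,0.6,0.5],
    [0.005,-0.013,0,-0.25,-0.2,1.2,0.5],
    [0.005,-0.013,0,-0.25,-0.2,1.6,0.5],
    [0.005,-0.013,0,-0.25,-0.2,1.8,0.5],
    [0.005,-0.013,0,-0.25,-0.2,1.8,0.5],
  ],
)

```text
time_s: 13.13
eef_pos: [530.4, -279.3, 53.6]
ee_rot: [0.001, 0.211, 0.977, -0.001]
force: [0.2, 0.7, -0.0]
grip_width: 0.501
```

Run:
```python
from h import *
plan((529.5,-278.8,51),155.8)
c=capture("wrist"); save(c,"w22.png")
s=capture("scene"); save(s,"s22.png",(170,140,270,215),8)
```

```text
pos [ 530.4 -279.3   53.6] phi 155.61 F [ 0.2  0.7 -0. ] t 13.13 w 0.501
need turn [-0.001  0.003 -0.003] shift cm [0.11 0.01 0.26] rows 0.1 perrow turn [-0.014  0.046 -0.048] shift [1.55 0.18 3.79]
```

View pics/w22.png

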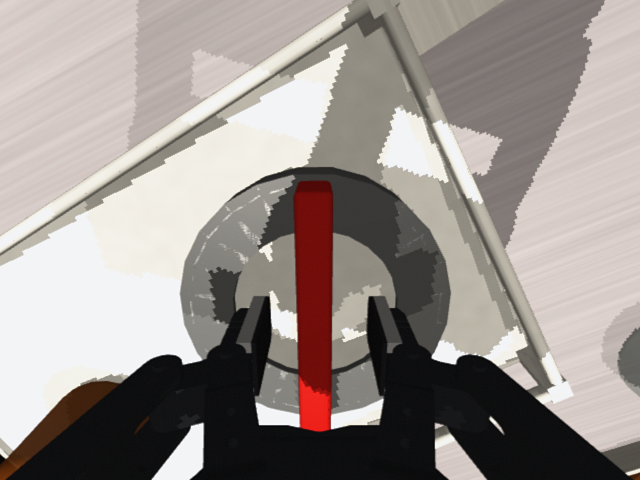

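View pics/s22.png

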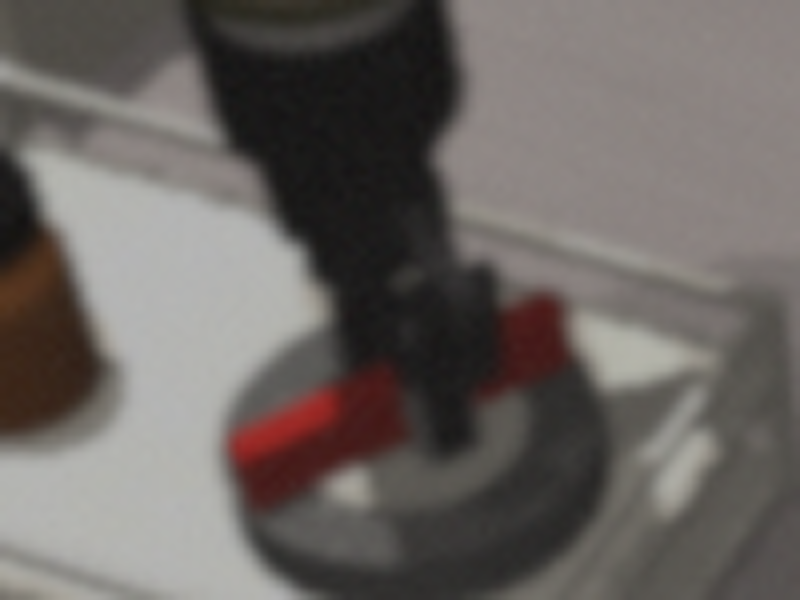

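>>> move_arm(
  series=[
    [0,0,0,0.1,0,0.25,0.4],
    [0,0,0,0.1,0,0.25,0.2],
    [0,0,0,0.1,0,0.25,0.05],
    [0,0,0,0.1,0,0.25,0],
    [0,0,0,0.1,0,0.25,0],
  ],
  grip_force=70,
)

```text
time_s: 13.65
eef_pos: [529.8, -279.3, 51.8]
ee_rot: [0.002, 0.211, 0.977, -0.001]
force: [-0.1, -0.4, 1.6]
grip_width: 0.148
```

>>> move_arm(
  series=[
    [0,0,0,0,0,0,0],
    [0,0,0,0,0,0,0],
    [0,0,0,0,0,0,0],
  ],
)

```text
time_s: 13.9
eef_pos: [529.8, -279.3, 51.8]
ee_rot: [0.002, 0.211, 0.977, -0.001]
force: [-0.6, 0.1, 0.7]
grip_width: 0.146
```

Run:
```python
from h import *
stat()
c=capture("wrist"); save(c,"w23.png")
s=capture("scene"); save(s,"s23.png",(170,140,270,215),8)
```

```text
pos [ 529.8 -279.3   51.8] phi 155.61 F [-0.6  0.1  0.7] T [0.02 0.03 0.03] t 13.90 w 0.146 z [ 0.003 -0.003 -1.   ]
```

View pics/w23.png

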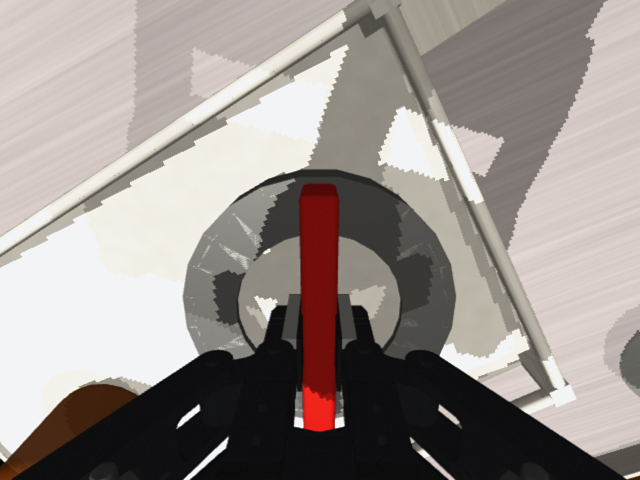

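View pics/s23.png

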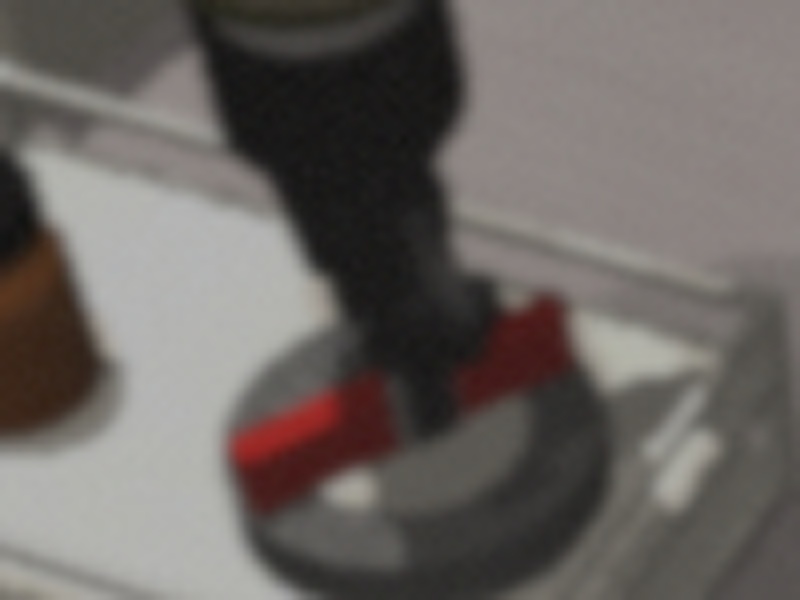

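>>> move_arm(
  series=[
    [0,0,0,0,0,-1,0],
    [0,0,0,0,0,-3,0],
    [0,0,0,0,0,-6,0],
    [0,0,0,0,0,-9,0],
    [0,0,0,0,0,-11,0],
  ],
)

```text
time_s: 14.42
eef_pos: [529.9, -279.3, 165.3]
ee_rot: [0.003, 0.211, 0.977, -0.002]
force: [0.3, 0.4, -1.9]
grip_width: 0.145
```

Run:
```python
from h import *
capture("top")
plan((509.7,30.3,160),165)
c=capture("wrist"); save(c,"w24.png")
s=capture("scene"); save(s,"s24.png",(170,100,290,190),6)
```

```text
pos [ 531.  -280.2  168.8] phi 155.62 F [0.1 0.2 2.8] t 14.47 w 0.150
need turn [-0.005  0.013 -0.164] shift cm [14.77 27.4   0.6 ] rows 7.6 perrow turn [-0.001  0.002 -0.022] shift [1.95 3.61 0.08]
```

View pics/w24.png

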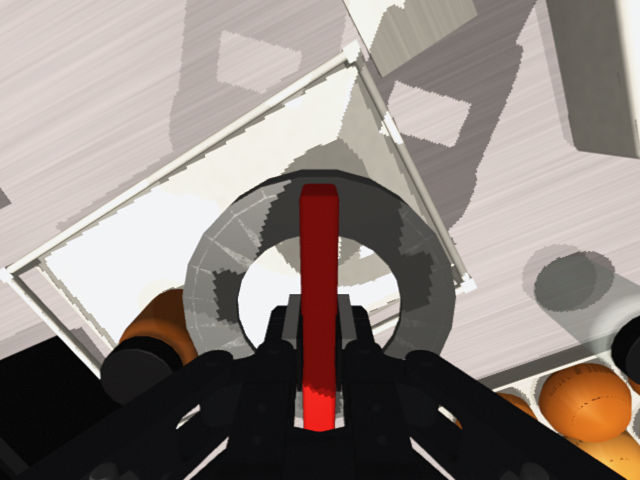

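View pics/s24.png

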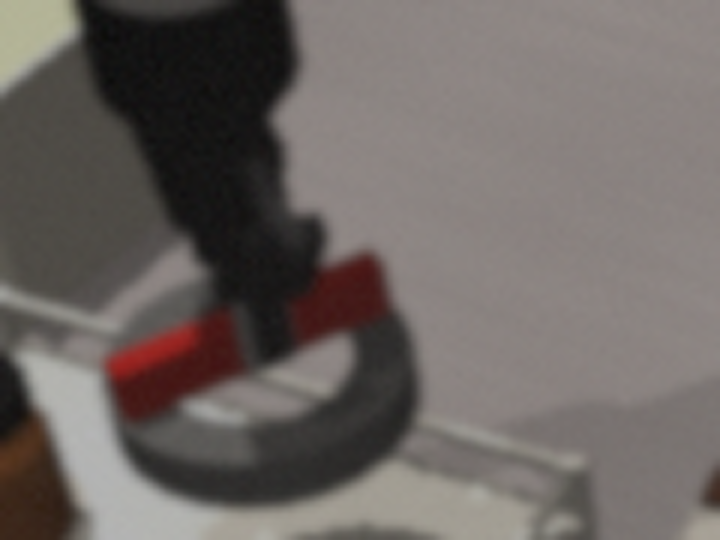

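>>> move_arm(
  series=[
    [0,0,-0.01,1.7,3.1,0,0],
    [-0.001,0.003,-0.03,3.4,6.2,0,0],
    [-0.002,0.006,-0.05,5.1,9.4,0,0],
    [-0.003,0.009,-0.07,6.8,12.6,0,0],
    [-0.004,0.012,-0.09,8.5,15.8,0,0],
  ],
)

```text
time_s: 14.98
eef_pos: [516.4, -98.4, 160.9]
ee_rot: [-0.004, 0.167, 0.986, 0.002]
force: [1.3, -0.2, -1.9]
grip_width: 0.148
```

Run:
```python
from h import *
plan((509.7,30.3,160),165)
```

```text
pos [516.4 -98.4 160.9] phi 160.80 F [ 1.3 -0.2 -1.9] t 14.98 w 0.148
need turn [ 0.003 -0.008 -0.073] shift cm [ 4.87 11.93  0.16] rows 3.1 perrow turn [ 0.001 -0.003 -0.023] shift [1.55 3.8  0.05]
```

>>> move_arm(
  series=[
    [0.001,-0.002,-0.02,1.2,3,0,0],
    [0.002,-0.005,-0.04,2.4,6,0,0],
    [0.003,-0.008,-0.06,3.6,9,0,0],
    [0.003,-0.008,-0.073,4.8,11.9,0,0],
    [0.003,-0.008,-0.073,4.8,11.9,0,0],
  ],
)

```text
time_s: 15.4
eef_pos: [508.7, 34.4, 160.2]
ee_rot: [-0.002, 0.128, 0.992, 0.0]
force: [0.9, 0.1, -1.9]
grip_width: 0.148
```

Run:
```python
from h import *
capture("top");capture("top")
plan((509.7,30.3,130),165)
p,R,_=pose()
c=capture("wrist"); save(c,"w25.png")
hsv=cv2.cvtColor(c["frame"],cv2.COLOR_RGB2HSV)
m=cv2.inRange(hsv,(0,150,60),(6,255,255))|cv2.inRange(hsv,(174,150,60),(180,255,255))
k=max(cv2.findContours(m,0,1)[0],key=cv2.contourArea)
ztop=p[2]+58.2
P=np.array([onz(c,*q,ztop) for q in k[:,0]]); T=R.inv().apply(P-p); print("bar in tool: x",T[:,0].min(),T[:,0].max()); f=T[(T[:,0]>25)&(T[:,0]<50)]; print("y",f[:,1].min(),f[:,1].max())
s=capture("scene"); save(s,"s25.png",(270,120,390,240),5)
t=capture("top"); save(t,"t25.png",(250,190,350,290),6)
hsv=cv2.cvtColor(t["frame"],cv2.COLOR_RGB2HSV)
```

```text
pos [509.5  30.6 160.4] phi 165.09 F [ 0.6  0.3 -1.4] t 15.50 w 0.144
need turn [-0.001 -0.002  0.002] shift cm [-0.03 -0.02  3.04] rows 0.7 perrow turn [-0.001 -0.003  0.002] shift [-0.04 -0.03  4.1 ]
bar in tool: x -45.97010676276946 60.79932725328012
y -5.591855354822131 8.120077567304484
```

View pics/w25.png

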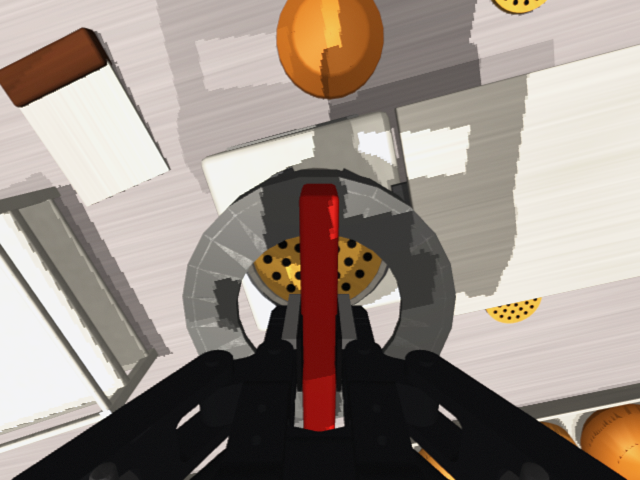

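View pics/s25.png

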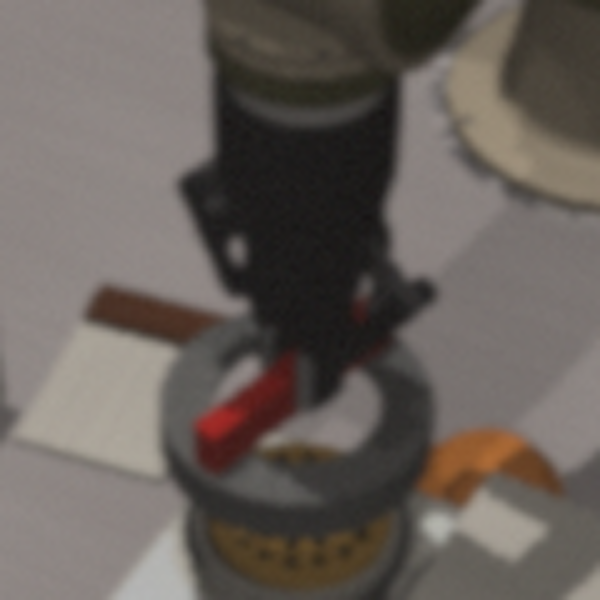

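Run:
```python
from h import *
plan((508.9,30.0,108),164.8)
```

```text
pos [510.1  28.9 160.9] phi 164.91 F [ 0.  -0.1 -0.5] t 15.65 w 0.148
need turn [-0.001 -0.001  0.002] shift cm [0.14 0.08 5.29] rows 1.3 perrow turn [-0.001 -0.001  0.001] shift [0.11 0.06 4.1 ]
```

>>> move_arm(
  series=[
    [0,0,0,0.1,0.1,1.5,0],
    [0,0,0,0.1,0.1,3,0],
    [0,0,0,0.1,0.1,4.5,0],
    [0,0,0,0.1,0.1,5.2,0],
    [0,0,0,0.1,0.1,5.2,0],
  ],
)

```text
time_s: 16.07
eef_pos: [508.5, 29.4, 107.4]
ee_rot: [-0.002, 0.132, 0.991, -0.0]
force: [-0.6, -0.6, -0.9]
grip_width: 0.149
```

>>> move_arm(
  series=[
    [0,0,0,0,0,0,0],
    [0,0,0,0,0,0,0],
    [0,0,0,0,0,0,0],
  ],
)

```text
time_s: 16.32
eef_pos: [508.9, 29.1, 108.1]
ee_rot: [-0.002, 0.132, 0.991, -0.0]
force: [-0.5, 0.1, -2.1]
grip_width: 0.147
```

Run:
```python
from h import *
plan((508.9,30.0,103),164.8)
c=capture("wrist"); save(c,"w26.png")
s=capture("scene"); save(s,"s26.png",(280,170,380,250),8)
```

```text
pos [508.9  29.1 108.1] phi 164.80 F [-0.5  0.1 -2.1] t 16.32 w 0.147
need turn [-0.001 -0.003  0.   ] shift cm [0.03 0.09 0.51] rows 0.1 perrow turn [-0.009 -0.024  0.   ] shift [0.21 0.68 4.04]
```

View pics/w26.png

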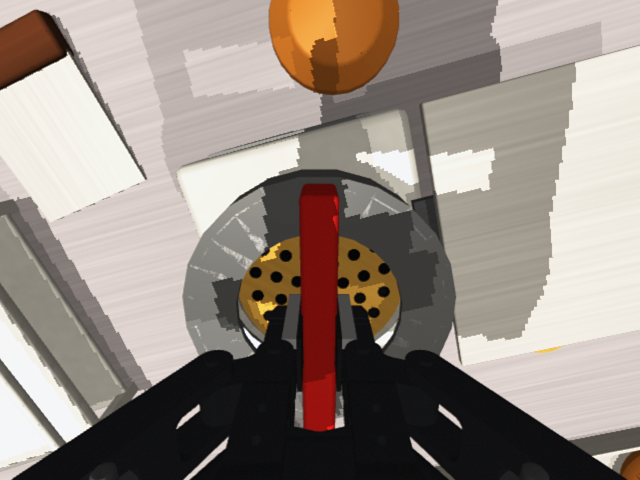

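View pics/s26.png

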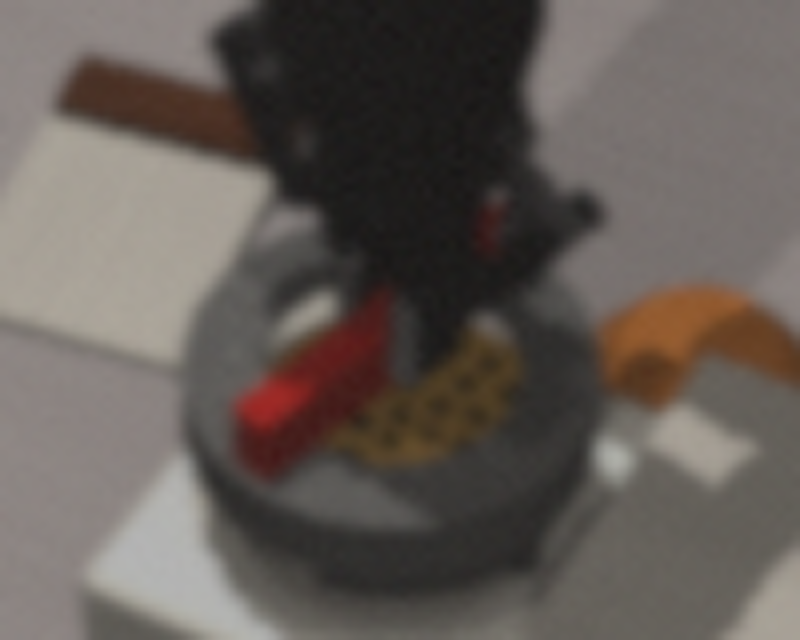

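>>> move_arm(
  series=[
    [0,0,0,0,0.08,0.2,0],
    [0,0,0,0,0.08,0.4,0],
    [0,0,0,0,0.08,0.6,0],
    [0,0,0,0,0.08,0.6,0],
  ],
)

```text
time_s: 16.75
eef_pos: [508.8, 30.1, 101.5]
ee_rot: [-0.002, 0.132, 0.991, -0.0]
force: [-0.2, 1.1, -0.5]
grip_width: 0.148
```

>>> move_arm(
  series=[
    [0,0,0,0,0,0.2,0],
    [0,0,0,0,0,0.4,0],
    [0,0,0,0,0,0.4,0],
  ],
)

```text
time_s: 17.0
eef_pos: [508.5, 30.2, 97.0]
ee_rot: [-0.002, 0.132, 0.991, -0.0]
force: [-0.8, 0.3, -2.0]
grip_width: 0.146
```

Run:
```python
from h import *
plan((508.9,30.0,95),164.8);stat()
```

```text
pos [508.5  30.2  97. ] phi 164.82 F [-0.8  0.3 -2. ] t 17.00 w 0.146
need turn [-0.001 -0.005  0.   ] shift cm [-0.04 -0.    0.2 ] rows 0.1 perrow turn [-0.024 -0.093  0.008] shift [-0.85 -0.09  4.01]
pos [508.5  30.2  97. ] phi 164.82 F [-0.8  0.3 -2. ] T [-0.01  0.05  0.  ] t 17.00 w 0.146 z [-0.005  0.    -1.   ]
```

Foot is now about 5 mm below the rim with no contact. Continue down.

>>> move_arm(
  series=[
    [0,-0.002,0,0,0,0.2,0],
    [0,-0.004,0,0,0,0.4,0],
    [0,-0.004,0,0,0,0.4,0],
  ],
)

```text
time_s: 17.25
eef_pos: [508.2, 30.2, 92.5]
ee_rot: [-0.001, 0.132, 0.991, -0.001]
force: [-1.4, -0.2, -2.1]
grip_width: 0.147
```

>>> move_arm(
  series=[
    [0,0,0,0,0,0.15,0],
    [0,0,0,0,0,0.3,0],
    [0,0,0,0,0,0.3,0],
  ],
)

```text
time_s: 17.5
eef_pos: [508.1, 30.2, 89.2]
ee_rot: [-0.001, 0.132, 0.991, -0.001]
force: [0.6, 0.4, -1.3]
grip_width: 0.144
```

>>> move_arm(
  series=[
    [0,0,0,0.03,0,0.1,0],
    [0,0,0,0.03,0,0.2,0],
    [0,0,0,0.03,0,0.2,0],
  ],
)

```text
time_s: 17.75
eef_pos: [507.8, 30.3, 87.2]
ee_rot: [-0.001, 0.132, 0.991, -0.001]
force: [-0.3, -0.2, 2.0]
grip_width: 0.146
```

>>> move_arm(
  series=[
    [0,0,0,0,0,0.1,0],
    [0,0,0,0,0,0.2,0],
    [0,0,0,0,0,0.2,0],
  ],
)

```text
time_s: 18.0
eef_pos: [507.9, 30.3, 85.3]
ee_rot: [-0.001, 0.132, 0.991, -0.001]
force: [-1.6, -0.1, 1.8]
grip_width: 0.149
```

Run:
```python
from h import *
stat()
c=capture("wrist"); save(c,"w27.png")
s=capture("scene"); save(s,"s27.png",(280,170,380,250),8)
```

```text
pos [507.9  30.3  85.3] phi 164.82 F [-1.6 -0.1  1.8] T [0.05 0.15 0.05] t 18.00 w 0.149 z [-0.002 -0.001 -1.   ]
```

View pics/s27.png

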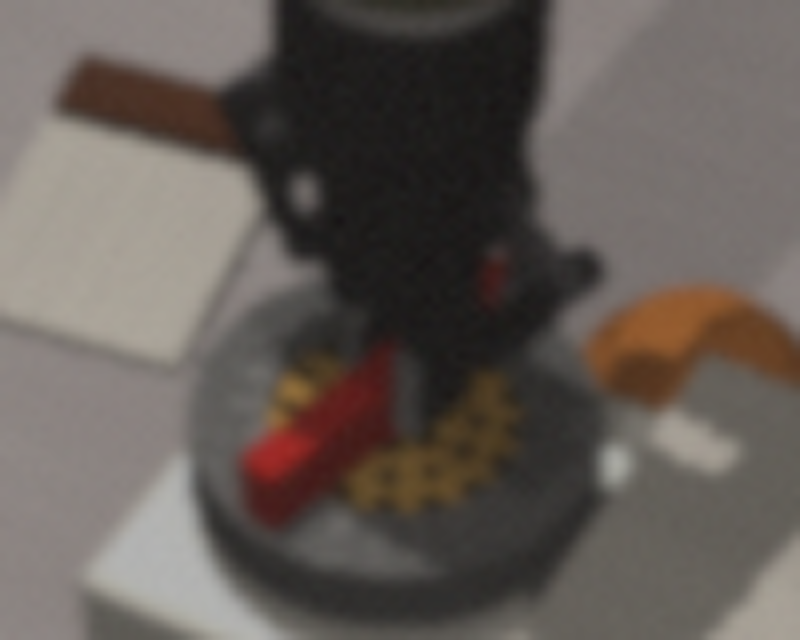

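>>> move_arm(
  series=[
    [0,0,0.07,0,0,0,0],
    [0,0,0.14,0,0,0,0],
    [0,0,0.21,0,0,0,0],
    [0,0,0.28,0,0,0,0],
    [0,0,0.28,0,0,0,0],
  ],
)

```text
time_s: 18.52
eef_pos: [508.3, 30.2, 85.7]
ee_rot: [-0.0, 0.27, 0.963, -0.001]
force: [0.6, 0.5, 2.3]
grip_width: 0.143
```

Run:
```python
from h import *
stat(); plan((508.5,30,84.5),130)
```

```text
pos [508.3  30.2  85.7] phi 148.64 F [0.6 0.5 2.3] T [-0.05 -0.15 -0.08] t 18.52 w 0.143 z [-0.    -0.001 -1.   ]
pos [508.3  30.2  85.7] phi 148.64 F [0.6 0.5 2.3] t 18.52 w 0.143
need turn [-0.001  0.     0.325] shift cm [-0.03 -0.01  0.12] rows 2.6 perrow turn [-0.     0.     0.124] shift [-0.01 -0.    0.04]
```

>>> move_arm(
  series=[
    [0,0,0.08,0,0,0.02,0],
    [0,0,0.16,0,0,0.05,0],
    [0,0,0.24,0,0,0.08,0],
    [0,0,0.32,0,0,0.1,0],
    [0,0,0.32,0,0,0.1,0],
  ],
)

```text
time_s: 18.93
eef_pos: [508.6, 30.2, 84.9]
ee_rot: [0.0, 0.421, 0.907, -0.0]
force: [-0.5, -0.5, 2.0]
grip_width: 0.148
```

Run:
```python
from h import *
stat()
s=capture("scene"); save(s,"s28.png",(280,170,380,250),8)
c=capture("wrist"); save(c,"w28.png")
```

```text
pos [508.6  30.2  84.9] phi 130.26 F [-0.5 -0.5  2. ] T [-0.05 -0.09 -0.05] t 18.93 w 0.148 z [ 0.    -0.001 -1.   ]
```

View pics/s28.png

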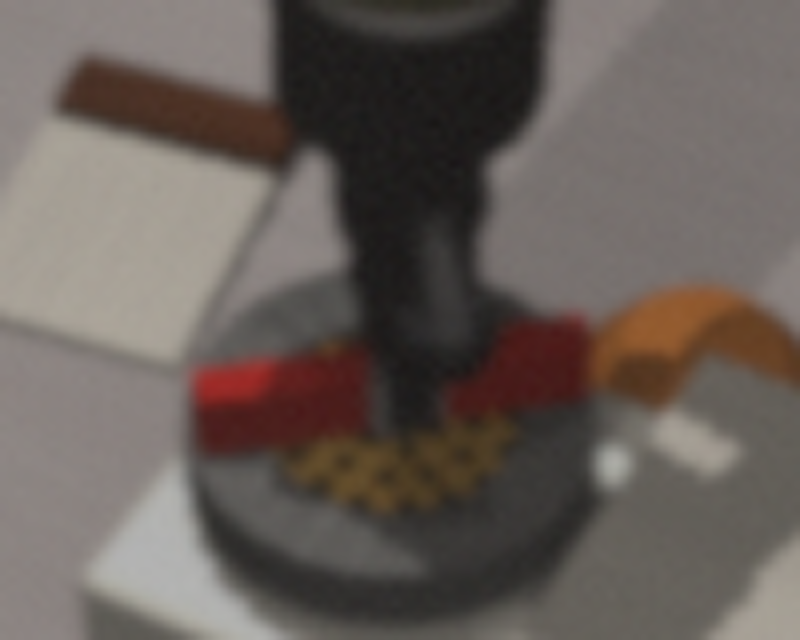

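View pics/w28.png

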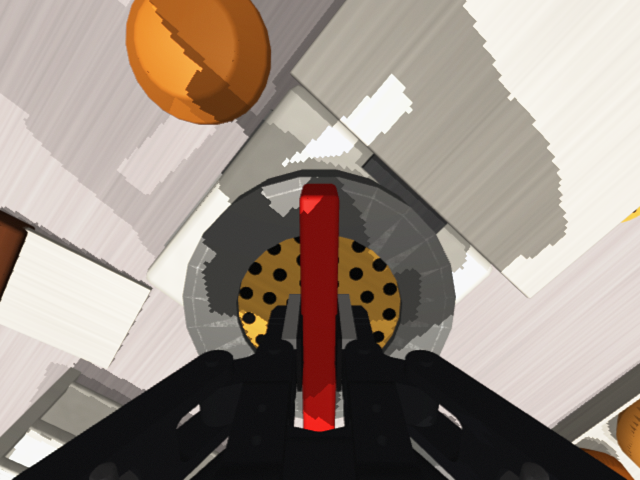

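>>> move_arm(
  series=[
    [0,0,0.08,0,0,0.02,0],
    [0,0,0.16,0,0,0.04,0],
    [0,0,0.24,0,0,0.06,0],
    [0,0,0.32,0,0,0.08,0],
    [0,0,0.4,0,0,0.1,0],
  ],
)

```text
time_s: 19.45
eef_pos: [508.7, 30.1, 84.0]
ee_rot: [0.001, 0.591, 0.807, -0.0]
force: [0.3, -0.3, 2.5]
grip_width: 0.148
```

Run:
```python
from h import *
stat()
```

```text
pos [508.7  30.1  84. ] phi 107.58 F [ 0.3 -0.3  2.5] T [-0.02 -0.02  0.06] t 19.45 w 0.148 z [ 0.001 -0.001 -1.   ]
```

>>> move_arm(
  series=[
    [0,0,0.07,0,0,0.02,0],
    [0,0,0.14,0,0,0.04,0],
    [0,0,0.2,0,0,0.06,0],
    [0,0,0.26,0,0,0.07,0],
    [0,0,0.26,0,0,0.07,0],
  ],
)

```text
time_s: 19.87
eef_pos: [508.9, 30.0, 83.5]
ee_rot: [0.001, 0.69, 0.724, -0.0]
force: [1.3, -0.1, 4.2]
grip_width: 0.147
```

Run:
```python
from h import *
stat()
```

```text
pos [508.9  30.   83.5] phi 92.74 F [ 1.3 -0.1  4.2] T [-0.06 -0.03 -0.1 ] t 19.87 w 0.147 z [ 0.001 -0.002 -1.   ]
```

>>> move_arm(
  series=[
    [0,0,0.03,0,0,0.01,0],
    [0,0,0.06,0,0,0.02,0],
    [0,0,0.08,0,0,0.02,0],
    [0,0,0.08,0,0,0.02,0],
  ],
)

```text
time_s: 20.2
eef_pos: [508.8, 30.0, 83.4]
ee_rot: [0.001, 0.717, 0.697, -0.0]
force: [-0.1, -0.6, 3.9]
grip_width: 0.146
```

Run:
```python
from h import *
stat()
c=capture("wrist"); save(c,"w29.png")
```

```text
pos [508.8  30.   83.4] phi 88.31 F [-0.1 -0.6  3.9] T [-0.05  0.13  0.34] t 20.20 w 0.146 z [ 0.001 -0.002 -1.   ]
```

View pics/w29.png

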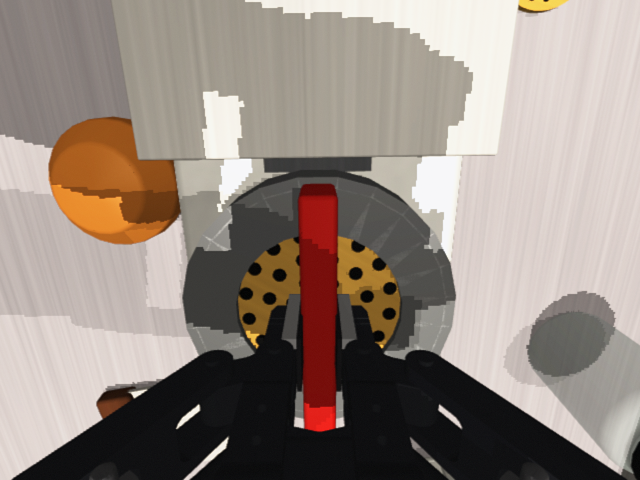

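>>> move_arm(
  series=[
    [0,0,0.03,0,0,0,0],
    [0,0,0.06,0,0,0,0],
    [0,0,0.06,0,0,0,0],
  ],
)

```text
time_s: 20.5
eef_pos: [508.7, 30.0, 83.4]
ee_rot: [0.001, 0.737, 0.676, -0.001]
force: [-1.0, 0.6, 3.9]
grip_width: 0.149
```

Run:
```python
from h import *
stat()
```

```text
pos [508.7  30.   83.4] phi 85.13 F [-1.   0.6  3.9] T [-0.01  0.2   1.77] t 20.50 w 0.149 z [ 0.001 -0.003 -1.   ]
```

>>> move_arm(
  series=[
    [0,0,0,0,0,0,0.15],
    [0,0,0,0,0,0,0.25],
    [0,0,0,0,0,0,0.4],
    [0,0,0,0,0,0,0.5],
    [0,0,0,0,0,0,0.5],
  ],
)

```text
time_s: 20.92
eef_pos: [508.6, 30.0, 83.2]
ee_rot: [0.001, 0.737, 0.676, -0.001]
force: [0.0, 0.0, -0.2]
grip_width: 0.502
```

Run:
```python
from h import *
stat()
p,R,_=pose()
c=capture("wrist"); save(c,"w30.png")
```

```text
pos [508.6  30.   83.2] phi 85.09 F [ 0.   0.  -0.2] T [ 0.04 -0.03 -0.01] t 20.92 w 0.502 z [ 0.    -0.002 -1.   ]
```

View pics/w30.png

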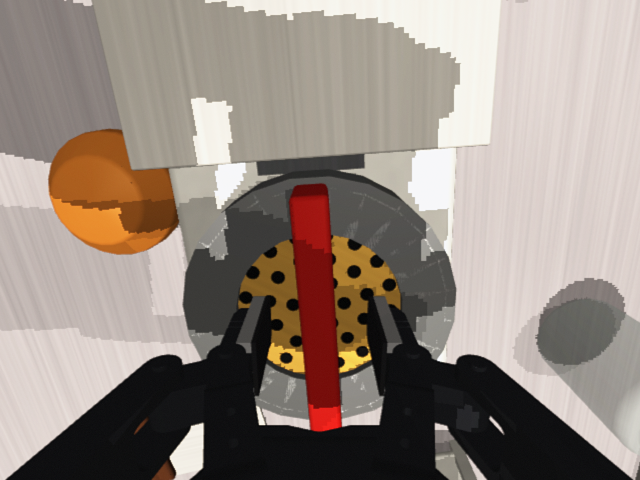

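>>> move_arm(
  series=[
    [0,0,0,0,0,-1,0.6],
    [0,0,0,0,0,-3,0.6],
    [0,0,0,0,0,-6,0.6],
    [0,0,0,-3,0,-9,0.6],
    [0,0,0,-6,0,-11,0.6],
  ],
)

```text
time_s: 21.38
eef_pos: [503.9, -29.5, 196.8]
ee_rot: [0.002, 0.736, 0.677, 0.0]
force: [0.3, -0.2, 0.6]
grip_width: 0.596
```

>>> move_arm(
  series=[
    [0,0,0,-2,0,-1,0.6],
    [0,0,0,-2,0,-1,0.6],
    [0,0,0,-2,0,-1,0.6],
  ],
)

```text
time_s: 21.63
eef_pos: [502.3, -50.0, 207.7]
ee_rot: [0.003, 0.736, 0.676, 0.001]
force: [-1.2, 0.4, -0.3]
grip_width: 0.6
```

Run:
```python
from h import *
stat()
def red(c):
    hsv=cv2.cvtColor(c["frame"],cv2.COLOR_RGB2HSV)
    m=cv2.inRange(hsv,(0,150,60),(6,255,255))|cv2.inRange(hsv,(174,150,60),(180,255,255))
    return max(cv2.findContours(m,0,1)[0],key=cv2.contourArea)
c=capture("wrist"); save(c,"w31.png"); k=red(c)
for z in(141.5,145.5): 
    P=np.array([onz(c,*q,z)[:2] for q in k[:,0]],np.float32); print(z,cv2.minAreaRect(P))
s=capture("scene"); save(s,"s31.png",(280,160,400,250),6)
t=capture("top"); save(t,"t31.png",(250,190,350,290),6)
save(s,"s31full.png"); save(t,"t31full.png")
```

```text
pos [502.3 -50.  207.7] phi 85.14 F [-1.2  0.4 -0.3] T [0.02 0.01 0.06] t 21.63 w 0.600 z [ 0.005 -0.003 -1.   ]
141.5 ((509.1098937988281, 29.47091293334961), (118.6348648071289, 13.929841995239258), 88.8033218383789)
145.5 ((509.1089782714844, 29.528095245361328), (116.69892120361328, 13.702543258666992), 88.8033218383789)
```

View pics/w31.png

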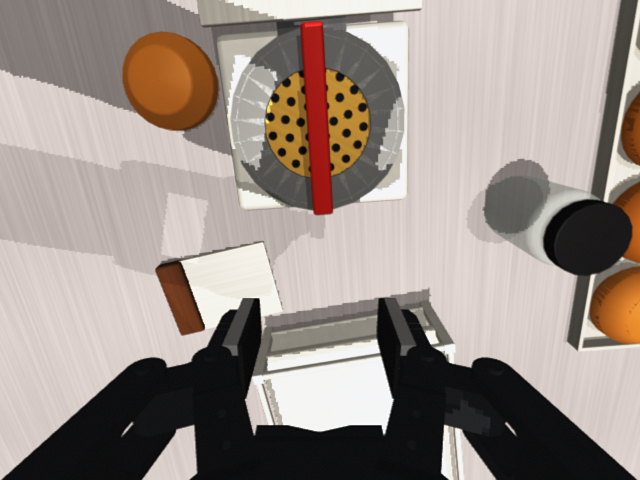

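View pics/s31.png

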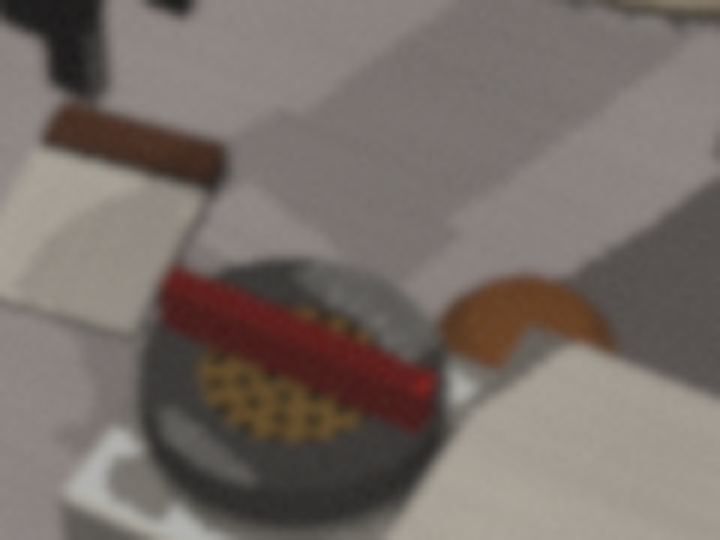

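View pics/t31full.png

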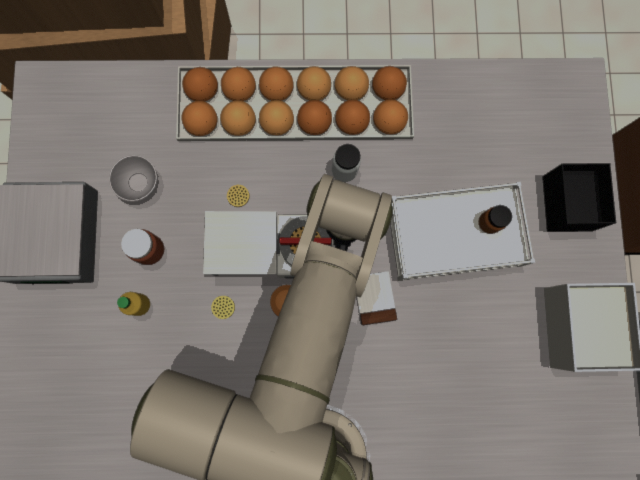

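Run:
```python
from h import *
print(job.finish_job())
```

```text
the job is handed in; nothing more can be done
None
```

The sifter is assembled and the job is handed in, after about 22 s of robot time. I slid the large brass disk off the plate with half-open fingers until it dropped into the mouth. I then lifted the ring over the rail, lowered it over the neck at the thread gaps, screwed it clockwise to the stop, let go and backed away.

**Checks that agreed:**
- **Disk:** before the ring went on, it measured 87.3 by 88.1 mm in the wrist view at the seated height of 115.5 mm, so it lay flat.
- **Ring:** torque rose to 1.8 N m with the tool at 85°, and on release the bar sprang back to 88.8°. The plate's edges put the mouth's y axis at about 89°. The tool had come down the expected 4 mm or so, and the bar's apparent length fits the home height, not the height it had before screwing.
- **Bystanders:** in the last pictures they look unmoved by eye; I did not measure them.

**Checks that disagreed:**
- **Finger ends:** they proved to be about 40 mm behind the reported TCP, though the interface text says the TCP is at their very end. Touching the plate confirmed it, and I worked from that offset.
- **Camera estimates:** the views differed by 1 to 3 mm on the mouth and disk positions. The ring still went on without forcing.

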